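Fit the viewing lens to the melting-point apparatus and switch its lamp on

ROBOT

A 6-joint arm with a two-finger parallel gripper is mounted at the origin on the work surface. World frame = base frame: x ahead of the robot, y to its left, z up, the work surface at z = 0. Lengths are in m, angles in rad, forces in N, time in s.
With the tool pointing down it reaches from about 0.325 to 0.9 m from the base axis. Payload 6.1 kg.
Tool frame: the origin (TCP) lies on the centre line of the jaws, within the pads' length; the fingertips stand 17 mm ahead of it and the grasp point (between the pads) lies 2 mm behind it; z points along the fingers, y is the line along which they close (so a half turn about z gives the same grasp; the last joint's range is limited). The gripper opens to 87 mm and grips with 3 to 60 N. Pads are 19 mm wide; open, the fingers measure 117 mm over their backs; the gripper's body (75 mm by 190 mm) begins 51 mm behind the grasp point.
Start: joints at [1.202, 0.22, 1.526, -0, 1.395, -0.126], TCP at [0.15, 0.607, 0.206] pointing down, gripper open.
Joint ranges: [-2.98, 2.98], [-0.91, 2.08], [0.09, 2.57], [-1.24, 4.39], [0.2, 2.65], [-2.68, 2.68]. Speed limits (rad/s): [2.57, 2.57, 3.01, 3.14, 3.14, 3.14].

INTERFACE

Orientations are given as a unit quaternion [x, y, z, w].
In Python, from workcell import sensors, optics, ctrl gives the robot as it stands.
- The arm moves only by the tool drive_tool, never from a script. Its argument "targets" is a list of rows, each an object with "slide": the shift along the tool's x, y, z in mm, a list of three; "twist": the turn about the tool's z in rad; "gripper": the finger opening in mm, from 0 to 87. In form: [{"slide": [dx, dy, dz], "twist": twist, "gripper": gripper}, ...]. A call has exactly 10 rows; each row is the pose to reach, as a shift and turn from the pose commanded when the call began, along the tool's axes at that moment; what a row does not reach only later rows make up. A row lasts 1/12 s, in which the tool goes at most 41.7 mm and 7.16 degrees, less where a joint would pass 70% of its speed; a pose out of reach is approached as far as the arm can. A call with a gripper value outside its range is refused whole. The fingers move at their own pace and stop on an object; the grip force is fixed at half the most. Time passes only in rows, so rows that repeat a pose let the fingers close, or fill a call up. It gives the time, the measured TCP pose, the force, the opening and the grip force at its end, in the units of the state.
- sensors.sense(): the state, without advancing time (a new reading comes with each control period).
- optics.grab_frame(name): name is "side" or "top"; returns a dict with "image" (384x512x3 uint8, red, green, blue), "vertical_fov" (degrees; the focal length in pixels is half the picture's height over the tangent of half this angle, whatever the lens; pixels are square), "cx", "cy" (the principal point, pixels), "eye" and "orientation" of the camera in the world. Camera axes: x right, y down, z forward; pixel columns grow to the right and rows downward; lengths in m; the calibration is good to about 2 mm. A picture is of the moment at which its call begins. There is no depth.
- ctrl.job_done(): hands the job in; it is judged then, once.
The state is a dict: "time_s": time; "q": joint angles; "joint_velocities": joint speeds; "joint_efforts": joint torques, N m; "tool_pos": TCP position; "tcp_rot": TCP orientation; "force": force on the tool from outside, world axes, zero at the start; "moment": the same for the moment, N m; "finger_gap": opening from 0.0 (shut) to 1.0 (fully open); "grasp_force": force on a finger pad.
Only numpy, scipy, OpenCV 4.12 (cv2) and the standard library are available. Lean on these libraries where they do the work, as an engineer would, in place of code of your own. Each camera call takes 0.05 s, during which the arm holds its last target. There are 200 camera calls.

TASK

Take the round magnifier out of the accessory rack and slide its rod down into the post holder on the melting-point apparatus, past the side spring plunger, until it snaps fully home with its flange down on the holder and the lens facing the beaker. Then throw the lamp switch over to on and leave hold of everything. Leave the beaker and the other accessories in the rack as they stand.

Things in the scene. Friction and masses are not known exactly. Their poses are not given: they have to be found in the camera images.
- magnifier: round magnifier, 127 mm tall, about 160 g, upright in one of the rack's three holes (which one varies). Origin: centre of the underside of its flange (26 mm diameter, 5 mm thick); z up; x is the lens axis (either way round is the same). Below the origin a rod 14 mm in diameter, 52 mm long, its last 12 mm tapering to 2.4 mm, with a ring groove 3 mm deep, 10 mm wide, centred 17.3 mm below the origin
- magnifier_grip (a point): where to grip the magnifier, across its x axis: 30 mm above its origin on the grey grip block, which is 14 mm thick along x, 20 mm wide along y and reaches from z = 5 to 38 mm above the origin. Above the block is the round lens frame, 40 mm in outside diameter, 14 mm thick along x, centred at z = 55 mm, its top at z = 75 mm
- shade: another accessory from the rack: a flat rectangular plate 40 x 36 x 6 mm on the same grey grip block, flange and grooved rod as the magnifier; origin at the centre of the flange's underside; not needed, stays in the rack
- fork: another accessory from the rack: a two-pronged fork of 9 mm bar on the same grey grip block, flange and grooved rod as the magnifier; origin at the centre of the flange's underside; not needed, stays in the rack
- rack: fixed white block 70 x 225 x 62 mm with a row of three upright holes 16 mm in diameter and 56 mm deep along its y axis, at y = -75, 0 and 75 mm; origin at the centre of its underside; the accessories' flanges lie on its top
- apparatus: fixed grey melting-point apparatus, 220 x 360 mm (x, y), flat deck 80 mm above the bench; origin at the centre of its underside. On the deck in a row along y, at x = 25 mm: post holder at y = -85 mm, beaker on a white disc at y = 45 mm, lamp house 85 x 58 x 85 mm (high) at y = 137 mm. The lamp switch stands at x = -65, y = 30 mm
- holder_mouth (a point): centre of the post holder's mouth, at its rim, 138 mm above the bench; axes as the apparatus: z up along the bore, y towards the beaker. The holder is an aluminium block 34 x 34 x 58 mm, bore 16 mm in diameter and 54 mm deep. With the magnifier home its origin is here (within 1.5 mm sideways) and its x axis lies along this y axis, either way round
- plunger (a joint): spring plunger, ball end 10 mm in diameter, entering the bore from the holder's -y side 18 mm below the rim; sticks out to 57 mm from the bore's axis. Value in m: 0 = fully out (ball 6.5 mm into the bore); pushed back about 4 mm while riding on the rod, about 1.4 mm once in the groove. 1200 N/m, preload 2.4 N; pushing past takes about 5 to 10 N, the weight alone does not do it
- beaker: glass beaker 64 mm in diameter and 85 mm high, loose on a 6 mm disc on the apparatus's deck; origin at the centre of its underside; fragile, leave it
- lamp_switch (a joint): toggle lever of the lamp, in rad: 0 = off, leaning towards the apparatus's -x; 1.0 = on, leaning equally towards +x. It hinges about the apparatus's y axis, 22 mm above the deck, needs about 1.5 N at the knob and stays where it is left
- lamp_switch_tip (a point): centre of the black ball knob, 26 mm in diameter, on the end of the 10 mm thick lever, 60 mm from its hinge; at off it lies 29 mm to the -x side of the hinge and 155 mm above the bench (axes move with the lever)
There are look-alikes about, which are no part of the job. Leave any pink look-alike of the rack alone.

How it is judged:
By the outcome, as a careful person would: the job done as asked, in the order asked, and still so for the second after the job is handed in, with the robot touching nothing.
It also fails if it takes over 58 s, if anything falls off the work surface, if the arm or the gripper's body presses on something with over 40 N, if the wrist force passes 120 N, or if a joint passes its speed limit or range.

## Working session

There is one attempt and no reset: what is moved stays moved. The work goes in short steps, Python scripts to look and compute and a tool call to move; the robot and the scene stay as the last step left them, time stands still between calls to the robot, and variables do not carry over. Pictures are saved under pics/ and viewed, at most 10 in all, crops included, and the job is handed in when it is done.

Besides the shell and the picture viewer there is one more tool, called after "Call:" by a JSON object that holds its "name" and its "arguments". drive_tool: Moves the arm, as the interface text tells. Its arguments: {"type":"object","properties":{"targets":{"type":"array"}},"required":["targets"]}

```bash
mkdir -p pics
cat > h.py <<'E'
from workcell import sensors, optics, ctrl
import numpy as np, cv2
from scipy.spatial.transform import Rotation as R
def grab(n,f=None):
    d=optics.grab_frame(n)
    if f: cv2.imwrite('pics/'+f,cv2.cvtColor(d['image'],cv2.COLOR_RGB2BGR))
    return d
def ray(d,u,v):
    f=d['image'].shape[0]/2/np.tan(np.radians(d['vertical_fov'])/2)
    r=R.from_quat(d['orientation']).apply([(u-d['cx'])/f,(v-d['cy'])/f,1.])
    return np.array(d['eye']),r
def onz(d,u,v,z):
    e,r=ray(d,u,v); return e+r*(z-e[2])/r[2]
def proj(d,p):
    f=d['image'].shape[0]/2/np.tan(np.radians(d['vertical_fov'])/2)
    c=R.from_quat(d['orientation']).inv().apply(np.array(p)-d['eye']); return c[0]/c[2]*f+d['cx'],c[1]/c[2]*f+d['cy']
def tri(d1,p1,d2,p2):
    e1,r1=ray(d1,*p1);e2,r2=ray(d2,*p2)
    t=np.linalg.lstsq(np.c_[r1,-r2],e2-e1,rcond=None)[0]
    a,b=e1+t[0]*r1,e2+t[1]*r2
    return (a+b)/2,np.linalg.norm(a-b)
E
python3 - <<'E'
from h import *
for n in('top','side'):
    d=grab(n,n+'0.png'); print({k:v for k,v in d.items() if k!='image'})
print(sensors.sense())
E
```

```text
{'vertical_fov': 50.520371192293645, 'cx': 256.83962648551864, 'cy': 191.65869324137788, 'eye': array([ 0.3662659 , -0.20483076,  1.37343985]), 'orientation': array([-0.69835359,  0.71484395, -0.01678345,  0.03191729])}
{'vertical_fov': 43.59765039944161, 'cx': 258.4173538881935, 'cy': 187.88697298084173, 'eye': array([ 0.070729  , -1.14378099,  0.80028989]), 'orientation': array([ 0.86502902, -0.17875471,  0.08863541, -0.4603426 ])}
{'time_s': 0.1, 'q': array([ 1.20190145e+00,  2.21184929e-01,  1.52749786e+00, -1.22998176e-05,
        1.39470483e+00, -1.26087952e-01]), 'joint_velocities': array([ 0.00082278, -0.00189713, -0.00249794,  0.00038725,  0.00175019,
        0.00111026]), 'joint_efforts': array([ 1.96380133e-03, -4.95938909e+01, -3.88521016e+01,  7.00138905e-02,
        5.14576037e-02, -7.84254530e-05]), 'tool_pos': array([0.15005218, 0.60610773, 0.20482273]), 'tcp_rot': array([ 1.21104336e-01,  9.92639378e-01, -8.71621025e-04, -2.13989683e-04]), 'force': array([ 0.2003743 ,  0.09712658, -1.39262956]), 'moment': array([ 0.02545624, -0.03240882,  0.03231186]), 'grasp_force': 0.0, 'finger_gap': 1.002921026686715}
```

```bash
ls .
```

```text
h.py
pics
```

View pics/top0.png

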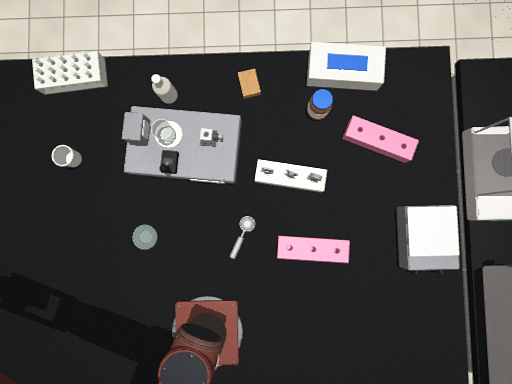

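View pics/side0.png

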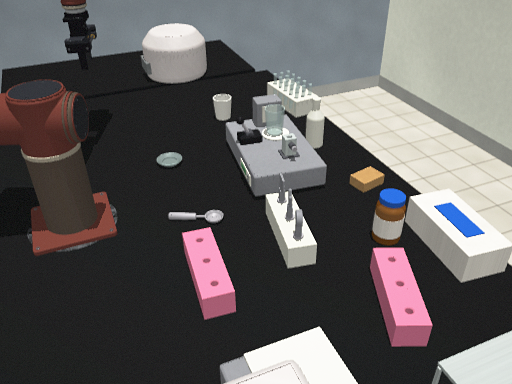

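The top view shows the white rack at about (290,175) and the apparatus at (183,145), with the holder near (208,137), the beaker at (167,133) and the switch at (169,160). The side view shows the rack at about (290,225). I'll zoom in on these next.

Run:
```python
from h import *
t=cv2.imread('pics/top0.png');s=cv2.imread('pics/side0.png')
z=lambda i,x,y,w,h,k:cv2.resize(i[y:y+h,x:x+w],None,fx=k,fy=k,interpolation=cv2.INTER_CUBIC)
a=z(t,250,150,80,50,5);b=z(s,260,165,60,110,5)[:, :]
c=z(t,120,100,130,90,3)
o=np.zeros((560,720,3),np.uint8);o[:250,:400]=a;o[:550,410:710]=b;o[260:530,:390]=c
cv2.imwrite('pics/z.png',o)
```

```text
(no output)
```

View pics/z.png

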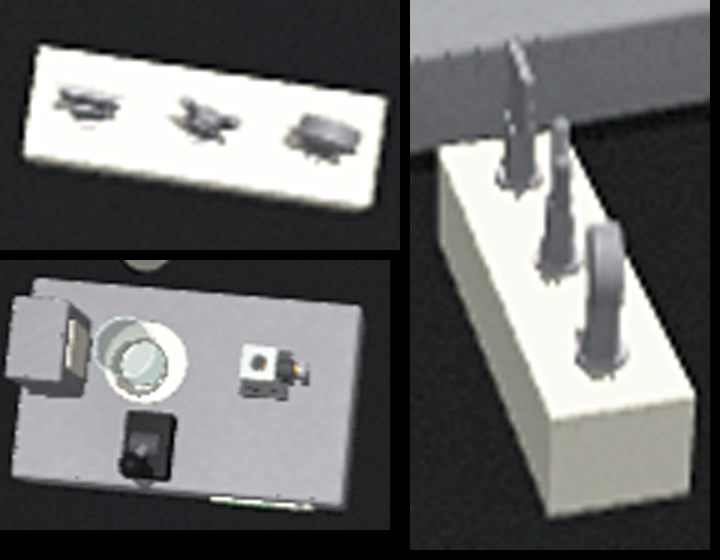

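Magnifier: the right-hand accessory in the top view, nearest in the side view (thick, with a rounded top). It is at about (315,177) in the top image. Next I'll measure the rack, magnifier, apparatus, holder and switch.

```bash
cat > m.py <<'E'
from h import *
d=grab('top');im=d['image'].astype(int);g=im.min(2)
def big(m,x,y,w,h):
    k=np.zeros(m.shape,np.uint8);k[y:y+h,x:x+w]=m[y:y+h,x:x+w]
    c=max(cv2.findContours(k,cv2.RETR_EXTERNAL,cv2.CHAIN_APPROX_NONE)[0],key=cv2.contourArea);return c.reshape(-1,2)
def rect(c,z):
    P=np.array([onz(d,u,v,z)[:2] for u,v in c])
    (cx,cy),(w,h),a=cv2.minAreaRect((P*1000).astype(np.float32))
    if w<h: w,h,a=h,w,a+90
    return np.round([cx,cy,w,h,(a+90)%180-90],1)
r=big(g>200,250,150,80,50); print('rack',rect(r,.062))
ap=big(g>90,120,100,125,90); print('app',rect(ap,.080), [onz(d,*p,.08)[:2].round(3) for p in cv2.approxPolyDP(ap.reshape(-1,1,2),4,True)[:,0]])
hm=big(g>190,196,124,22,24);print('holder',rect(hm,.138))
hull=np.zeros(g.shape,np.uint8);cv2.fillConvexPoly(hull,cv2.convexHull(r),1)
hull=cv2.erode(hull,np.ones((3,3)))
for x in(258,280,303):
    mm=big((hull>0)&(g<190),x,155,24,35); print('acc',x,rect(mm,.12),mm.mean(0))
sub=g[130:146,200:216];print(sub)
E
python3 m.py
```

```text
rack [ 509.7 -287.1  225.5   69.9   79.8]
app [615.2  70.1 379.1 227.   83.4] [array([0.723, 0.248]), array([0.641, 0.255]), array([0.635, 0.167]), array([0.612, 0.177]), array([0.627, 0.239]), array([0.533, 0.248]), array([ 0.487, -0.055]), array([ 0.495, -0.106]), array([ 0.706, -0.126]), array([0.745, 0.202])]
holder [635.4 -23.7  37.   34.3  88.4]
acc 258 [ 515.9 -211.4   37.    14.7   77.2] [266.67857143 170.89285714]
acc 280 [ 504.6 -284.    39.7   19.3   67.8] [290.63636364 173.96969697]
acc 303 [ 493.1 -356.5   41.8   23.6   69.9] [314.17142857 177.31428571]
[[194 239 245 245 248 249 249 247 246 246 250 239 188 129 126 135]
 [190 236 246 248 227 194 184 221 245 249 250 240 165 104 103 104]
 [208 240 247 235 180 123 107 129 188 244 250 227 142 105 102 101]
 [224 244 243 211 134  98  98  95 134 236 252 227 131  79  83  82]
 [226 244 237 185 118  98  99  86 115 236 253 201 103  86  89  89]
 [224 244 246 194 114 100  96  79 151 242 253 198 106  99 101 102]
 [234 245 245 233 174 124 153 139 218 247 252 201 107  92  95  97]
 [235 246 246 247 243 239 236 243 248 248 250 181  81  81  84  86]
 [241 251 251 253 252 250 250 251 250 247 253 183  68  69  67  70]
 [173 169 170 199 205 229 238 238 233 249 251 169  98  86  62  50]
 [138 105 103 114 115 124 129 128 126 139 136 115 109  84  53  49]
 [140 103 103 104 102 102 101 101 100  99 100 104 110 103 100 103]
 [121 100  81  76  91  95  93 100 106 104 105 103 107 107 106 112]
 [117 100  99 101  75  55  91 103 104 103  82  68  94 106 104 101]
 [112 111 108 106 103 102 103 106 106 105 102 100 104 105 103  98]
 [156 100  77  72  71  74  84  89  89 104 116 114 114 112 108 110]]
```

```bash
cat > m2.py <<'E'
from h import *
d=grab('top');im=d['image'].astype(float);g=im.min(2)
w=np.clip(235-g[129:138,202:210],0,140);yy,xx=np.mgrid[129:138,202:210]
u,v=(w*xx).sum()/w.sum(),(w*yy).sum()/w.sum();print('bore',u,v,onz(d,u,v,.138))
# apparatus edges: subpixel gradient along scanlines
def edge(pts,z):
    P=np.array([onz(d,*p,z)[:2] for p in pts]);l=cv2.fitLine(P.astype(np.float32),cv2.DIST_HUBER,0,1e-4,1e-4).ravel();return l
def cross(line,th,i0):
    k=np.argmax((line[1:]>th)!=(line[:-1]>th));a,b=line[k],line[k+1];return i0+k+(th-a)/(b-a)
th=60
far=[(u,cross(g[100:125,u],th,100)) for u in range(180,236,2)]
near=[(u,cross(g[170:192,u],th,170)) for u in range(130,150,2)]+[(u,cross(g[174:192,u],th,174)) for u in range(226,236,2)]
right=[(cross(g[v,228:250],th,228),v) for v in range(118,176,2)]
left=[(cross(g[v,118:140],th,118),v) for v in range(146,174,2)]
for n,e in(('far',far),('right',right),('near',near),('left',left)):
    l=edge(e,.08);print(n,l.round(4),np.degrees(np.arctan2(l[1],l[0])).round(2)); print(np.array(e)[::6].round(1).tolist())
E
python3 m2.py
```

```text
bore 205.80416240191062 133.84271579665642 [ 0.63422574 -0.02604257  0.138     ]
far [ 0.1126  0.9936  0.7218 -0.0063] 83.53
[[180.0, 109.3], [192.0, 110.3], [204.0, 111.3], [216.0, 112.2], [228.0, 113.3]]
right [ 0.9933 -0.1152  0.6084 -0.1228] -6.62
[[240.6, 118.0], [239.8, 130.0], [238.9, 142.0], [237.7, 154.0], [236.7, 166.0]]
near [0.1141 0.9935 0.5143 0.1476] 83.45
[[130.0, 173.6], [142.0, 174.8], [230.0, 182.7]]
left [ 0.9945 -0.105   0.5718  0.2478] -6.03
[[125.5, 146.0], [124.3, 158.0], [123.1, 170.0]]
```

Run:
```python
from h import *
t=cv2.imread('pics/top0.png');s=cv2.imread('pics/side0.png')
z=lambda i,x,y,w,h,k:cv2.resize(i[y:y+h,x:x+w],None,fx=k,fy=k,interpolation=cv2.INTER_NEAREST)
o=np.zeros((480,770,3),np.uint8);o[:300,:400]=z(t,302,165,32,24,12.5)
o[:480,410:770]=z(s,284,206,30,40,12)
cv2.imwrite('pics/z2.png',o)
```

```text
(no output)
```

View pics/z2.png

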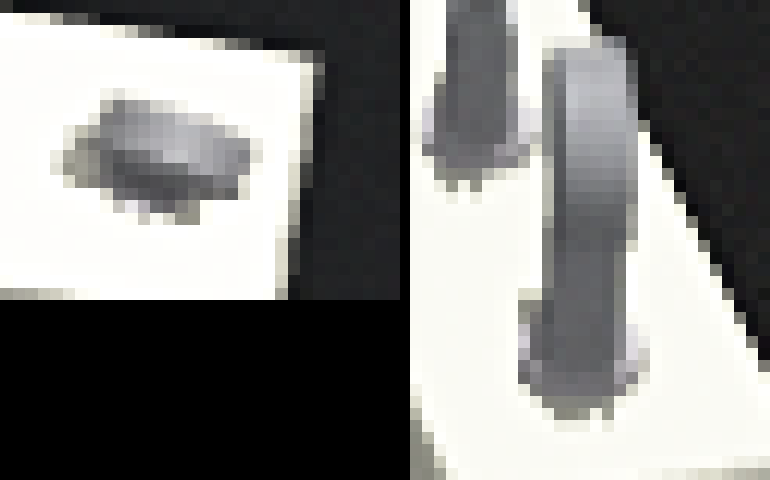

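```bash
cat > go.py <<'E'
import sys
from h import *
x,y,z,a=map(float,sys.argv[1:5]);s=sensors.sense();r=R.from_quat(s['tcp_rot']);M=r.as_matrix()
yaw=np.degrees(np.arctan2(M[1,1],M[0,1]))
print('slide mm',(r.inv().apply(np.array([x,y,z])-s['tool_pos'])*1000).round(1),'twist',round(float(np.radians((yaw-a+180)%360-180)),3),'yaw',yaw.round(1),s['tool_pos'].round(4),'tz',M[:,2].round(3),'F',s['force'].round(1),'t',s['time_s'],'q6',s['q'][5].round(2))
E
python3 go.py .4964 -.3609 .206 -19
python3 - <<'E'
from h import *
d=grab('top');print(onz(d,316.4,176.2,.13))
E
```

```text
slide mm [-5.686e+02 -8.556e+02  1.000e-01] twist 1.66 yaw 76.1 [0.1501 0.6063 0.2052] tz [-0.    -0.001 -1.   ] F [-0.9  0.3  0.1] t 0.2 q6 -0.13
[ 0.49541383 -0.36259405  0.13      ]
```

Call:
{"name": "drive_tool", "arguments": {"targets": [{"slide": [-569,-856,0],"twist": 1.66,"gripper": 60},{"slide": [-569,-856,0],"twist": 1.66,"gripper": 60},{"slide": [-569,-856,0],"twist": 1.66,"gripper": 60},{"slide": [-569,-856,0],"twist": 1.66,"gripper": 60},{"slide": [-569,-856,0],"twist": 1.66,"gripper": 60},{"slide": [-569,-856,0],"twist": 1.66,"gripper": 60},{"slide": [-569,-856,0],"twist": 1.66,"gripper": 60},{"slide": [-569,-856,0],"twist": 1.66,"gripper": 60},{"slide": [-569,-856,0],"twist": 1.66,"gripper": 60},{"slide": [-569,-856,0],"twist": 1.66,"gripper": 60}]}}

```text
time_s: 1.08
tool_pos: [0.2908, 0.2127, 0.2059]
tcp_rot: [0.681, 0.732, 0.001, 0.0]
force: [1.4, 0.4, 0.3]
finger_gap: 0.689
grasp_force: 0.0
```

```bash
python3 go.py .4964 -.3609 .206 -19
```

```text
slide mm [-5.871e+02  1.634e+02 -1.000e-01] twist 0.404 yaw 4.2 [0.2908 0.2127 0.2059] tz [ 0.001  0.    -1.   ] F [1.4 0.4 0.3] t 1.0833 q6 0.34
```

Call:
{"name": "drive_tool", "arguments": {"targets": [{"slide": [-587,163,0],"twist": 0.4,"gripper": 60},{"slide": [-587,163,0],"twist": 0.4,"gripper": 60},{"slide": [-587,163,0],"twist": 0.4,"gripper": 60},{"slide": [-587,163,0],"twist": 0.4,"gripper": 60},{"slide": [-587,163,0],"twist": 0.4,"gripper": 60},{"slide": [-587,163,0],"twist": 0.4,"gripper": 60},{"slide": [-587,163,0],"twist": 0.4,"gripper": 60},{"slide": [-587,163,0],"twist": 0.4,"gripper": 60},{"slide": [-587,163,0],"twist": 0.4,"gripper": 60},{"slide": [-587,163,0],"twist": 0.4,"gripper": 60}]}}

```text
time_s: 1.92
tool_pos: [0.4333, -0.1796, 0.2059]
tcp_rot: [0.812, 0.584, 0.0, 0.0]
force: [0.8, 0.7, 0.5]
finger_gap: 0.686
grasp_force: 0.0
```

```bash
python3 go.py .4964 -.3609 .206 -19
```

```text
slide mm [-152.   117.3   -0. ] twist 0.009 yaw -18.5 [ 0.4333 -0.1796  0.2059] tz [ 0.001 -0.    -1.   ] F [0.8 0.7 0.5] t 1.9167 q6 -0.24
```

Call:
{"name": "drive_tool", "arguments": {"targets": [{"slide": [-150,115,0],"twist": 0.01,"gripper": 60},{"slide": [-150,115,0],"twist": 0.01,"gripper": 60},{"slide": [-150,115,0],"twist": 0.01,"gripper": 60},{"slide": [-150,115,0],"twist": 0.01,"gripper": 60},{"slide": [-150,115,0],"twist": 0.01,"gripper": 60},{"slide": [-150,115,0],"twist": 0.01,"gripper": 60},{"slide": [-150,115,0],"twist": 0.01,"gripper": 60},{"slide": [-150,115,0],"twist": 0.01,"gripper": 60},{"slide": [-150,115,0],"twist": 0.01,"gripper": 60},{"slide": [-150,115,0],"twist": 0.01,"gripper": 60}]}}

```text
time_s: 2.75
tool_pos: [0.4948, -0.3546, 0.2062]
tcp_rot: [0.814, 0.581, 0.0, 0.0]
force: [-0.1, -0.1, 0.7]
finger_gap: 0.684
grasp_force: 0.0
```

```bash
python3 go.py .496 -.3615 .090 -19
```

```text
slide mm [ -6.1   3.4 116.2] twist 0.001 yaw -18.9 [ 0.4948 -0.3546  0.2062] tz [ 0. -0. -1.] F [-0.1 -0.1  0.7] t 2.75 q6 -0.42
```

Call:
{"name": "drive_tool", "arguments": {"targets": [{"slide": [-6,3,0],"twist": 0,"gripper": 60},{"slide": [-6,3,20],"twist": 0,"gripper": 60},{"slide": [-6,3,50],"twist": 0,"gripper": 60},{"slide": [-6,3,80],"twist": 0,"gripper": 60},{"slide": [-6,3,105],"twist": 0,"gripper": 60},{"slide": [-6,3,116],"twist": 0,"gripper": 60},{"slide": [-6,3,116],"twist": 0,"gripper": 60},{"slide": [-6,3,116],"twist": 0,"gripper": 40},{"slide": [-6,3,116],"twist": 0,"gripper": 25},{"slide": [-6,3,116],"twist": 0,"gripper": 25}]}}

```text
time_s: 3.58
tool_pos: [0.497, -0.3637, 0.0924]
tcp_rot: [0.814, 0.581, 0.0, 0.002]
force: [0.6, -0.4, 0.5]
finger_gap: 0.538
grasp_force: 0.0
```

```bash
python3 go.py .496 -.3615 .090 -19
python3 - <<'E'
from h import *
t=grab('top')['image'];s=grab('side')['image']
z=lambda i,x,y,w,h,k:cv2.resize(i[y:y+h,x:x+w,::-1],None,fx=k,fy=k,interpolation=cv2.INTER_CUBIC)
cv2.imwrite('pics/g.png',np.hstack([z(t,270,140,80,100,5),z(s,250,165,80,100,5)]))
E
```

```text
slide mm [ 1.8 -1.7  2.4] twist -0.0 yaw -19.0 [ 0.497  -0.3637  0.0924] tz [ 0.003 -0.003 -1.   ] F [ 0.6 -0.4  0.5] t 3.5833 q6 -0.43
```

View pics/g.png

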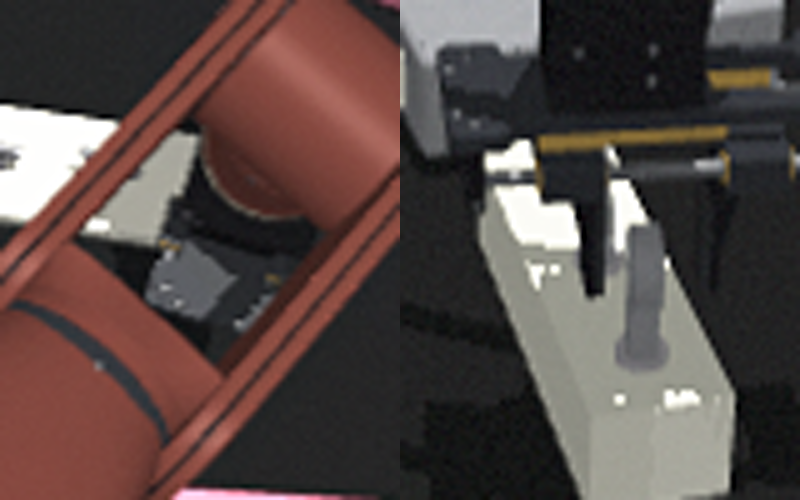

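The side crop shows fingertips at crop (595,295) and (715,285), and the magnifier's flange at (640,360). The tips look higher or farther away than expected, so I'll check by projection.

Run:
```python
from h import *
d=optics.grab_frame('side');s=sensors.sense();M=R.from_quat(s['tcp_rot']).as_matrix();p=s['tool_pos'];print(p,s['finger_gap'])
for k in(-.5,.5): print('tip',proj(d,p+M[:,2]*.017+M[:,1]*k*.087*s['finger_gap']))
o=np.array([.4964,-.3609,.062]);
for z in(0,.03,.075):print('mag',z,proj(d,o+[0,0,z]))
print('crop: tips (289,224),(313,222); flange (298,237) ; top (299,211)')
print(onz(d,298,236.5,.062))
i=d['image'];cv2.imwrite('pics/g2.png',cv2.resize(i[180:260,260:340,::-1],None,fx=7,fy=7,interpolation=cv2.INTER_CUBIC))
```

```text
[ 0.49645606 -0.363246    0.0914984 ] 0.4155647144523007
tip (np.float64(290.8603572679313), np.float64(232.2592163424939))
tip (np.float64(305.99657321836855), np.float64(231.4227919668403))
mag 0 (np.float64(297.76348780008533), np.float64(235.3318950284032))
mag 0.03 (np.float64(298.2053897555648), np.float64(225.492208931123))
mag 0.075 (np.float64(298.8934401211833), np.float64(210.17161681140843))
crop: tips (289,224),(313,222); flange (298,237) ; top (299,211)
[ 0.49495207 -0.36499806  0.062     ]
```

View pics/g2.png

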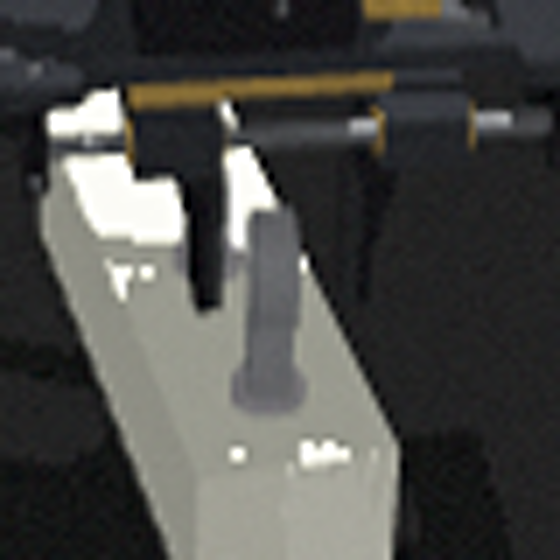

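The tips appear about 8 px higher than predicted, equivalent to about 24 mm in height. I'll check the same projection on the start image, where the gripper stands against a light background.

Run:
```python
from h import *
d=optics.grab_frame('side')
q=R.from_quat([1.21104336e-01,9.92639378e-01,-8.7e-4,-2.1e-4]).as_matrix();p=np.array([.15005,.60611,.20482])
for k in(-.0585,-.0435,.0435,.0585):print(k,[np.round(proj(d,p+q[:,2]*z+q[:,1]*k),1).tolist() for z in(.017,-.0,-.053)])
s=cv2.imread('pics/side0.png')
i=d['image'][:,:,::-1]
a=cv2.resize(s[0:80,50:120],None,fx=5,fy=5,interpolation=cv2.INTER_CUBIC)
b=cv2.resize(i[200:255,275:325],None,fx=7.27,fy=7.27,interpolation=cv2.INTER_CUBIC)[:400]
b=np.clip(b.astype(float)*2.2,0,255).astype(np.uint8); a=np.clip(a.astype(float)*1.8,0,255).astype(np.uint8)
b=cv2.copyMakeBorder(b,0,400-b.shape[0],0,0,cv2.BORDER_CONSTANT)
cv2.imwrite('pics/g3.png',np.hstack([a,b]))
```

```text
-0.0585 [[86.3, 79.3], [85.2, 74.6], [81.9, 59.5]]
-0.0435 [[86.8, 77.8], [85.8, 73.1], [82.5, 58.1]]
0.0435 [[90.1, 69.1], [89.1, 64.5], [86.0, 50.0]]
0.0585 [[90.6, 67.7], [89.6, 63.1], [86.6, 48.7]]
```

View pics/g3.png

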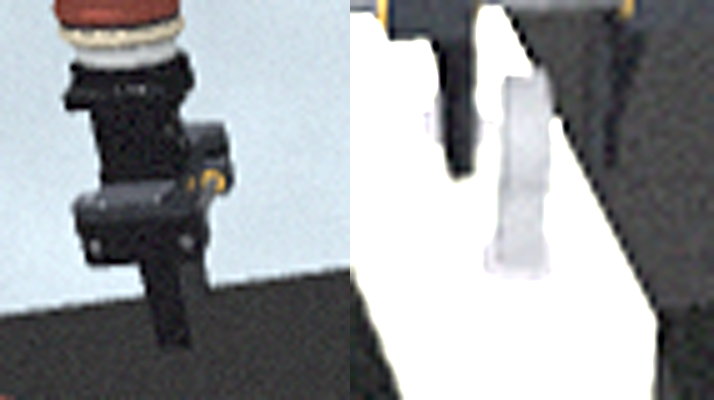

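Run:
```python
from h import *
t=optics.grab_frame('top');d=optics.grab_frame('side')
print('base top',proj(t,[0,0,0]),'seen plate ~(207,332)','side',proj(d,[0,0,0]),'seen ~(75,222)')
print('TCP start top',proj(t,[.15,.606,.205]))
q0=R.from_quat([1.211e-01,9.9264e-01,-8.7e-4,-2.1e-4]).as_matrix();p0=np.array([.15005,.60611,.20482])
s=sensors.sense();q1=R.from_quat(s['tcp_rot']).as_matrix();p1=s['tool_pos'];g=s['finger_gap']*.087/2+.007
print(p1,s['finger_gap'])
obs=[(p0,q0,-.051,(85,69)),(p1,q1,-g,(289.3,224.3)),(p1,q1,g,(312,223))]
if True:
  from scipy.optimize import least_squares
  def f(x): return np.ravel([np.array(proj(d,p+q[:,2]*.017+q[:,1]*k+x))-o for p,q,k,o in obs])
  r=least_squares(f,[0,0,0]);print('world offset',r.x,r.fun.round(1))
  for dz in(-.02,-.03): print(dz,f([0,0,-dz]).round(1))
```

```text
base top (np.float64(206.7639187896461), np.float64(331.7634575715733)) seen plate ~(207,332) side (np.float64(72.71172631542953), np.float64(222.17786208793677)) seen ~(75,222)
TCP start top (np.float64(-14.962104658718943), np.float64(301.58770034088974))
[ 0.49586336 -0.36274194  0.09043436] 0.3179591611141701
world offset [-0.00152915 -0.01445204  0.0371558 ] [-0.7  0.6  2.6 -0.4 -2.1 -0. ]
-0.02 [ 0.3  4.   0.3  1.7 -4.8  2.1]
-0.03 [-0.3  1.2  0.4 -1.7 -4.6 -1.3]
```

Call:
{"name": "drive_tool", "arguments": {"targets": [{"slide": [0,0,0],"twist": 0,"gripper": 20},{"slide": [0,0,0],"twist": 0,"gripper": 10},{"slide": [0,0,0],"twist": 0,"gripper": 8},{"slide": [0,0,0],"twist": 0,"gripper": 8},{"slide": [0,0,0],"twist": 0,"gripper": 8},{"slide": [0,0,0],"twist": 0,"gripper": 8},{"slide": [0,0,0],"twist": 0,"gripper": 8},{"slide": [0,0,0],"twist": 0,"gripper": 8},{"slide": [0,0,0],"twist": 0,"gripper": 8},{"slide": [0,0,0],"twist": 0,"gripper": 8}]}}

```text
time_s: 4.72
tool_pos: [0.4957, -0.3625, 0.0899]
tcp_rot: [0.814, 0.581, 0.0, 0.0]
force: [-1.5, -0.4, -0.5]
finger_gap: 0.09
grasp_force: 3.3
```

```bash
python3 go.py .496 -.3615 .090 -19
python3 - <<'E'
from h import *
d=optics.grab_frame('side');s=sensors.sense();print(s['finger_gap']*87,s['grasp_force'],s['moment'])
i=d['image'][:,:,::-1];a=cv2.resize(i[185:250,270:330],None,fx=8,fy=8,interpolation=cv2.INTER_CUBIC)
cv2.imwrite('pics/g4.png',np.clip(a*1.6,0,255).astype(np.uint8))
E
```

```text
slide mm [ 1.1 -0.  -0.1] twist -0.0 yaw -19.0 [ 0.4957 -0.3625  0.0899] tz [ 0. -0. -1.] F [-1.5 -0.4 -0.5] t 4.7167 q6 -0.43
7.796146409010924 3.3761522533313837 [-0.10878299  0.0329939  -0.00914313]
```

View pics/g4.png

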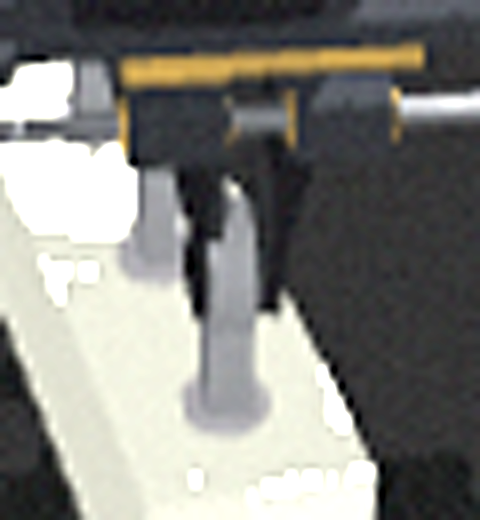

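The fingers closed to 7.8 mm at only 3.3 N, against 14 mm expected. In the picture the tips sit around (296–302, 224), apparently not on the block. I'll work out where they really are.

Run:
```python
from h import *
d=optics.grab_frame('side');t=optics.grab_frame('top')
for z in(.073,.085,.10,.11): print('now mid tip',z,onz(d,299.2,224.4,z).round(4))
for z in(.188,.205,.22): print('start near tip',z,onz(d,85,69,z).round(4))
q0=R.from_quat([1.211e-01,9.9264e-01,0,0]).as_matrix();print('start expected near tip',np.array([.15,.606,.188])-.051*q0[:,1])
# yellow bar & magnifier masks
i=d['image'].astype(int);m=(i[...,0]>120)&(i[...,2]<80)&(i[...,0]-i[...,1]>25);ys,xs=np.where(m[180:230,270:330]);print('yellow',len(xs),xs.min()+270,xs.max()+270,ys.min()+180,ys.max()+180)
s=sensors.sense();M=R.from_quat(s['tcp_rot']).as_matrix()
for z in(-.04,-.053,-.07,-.09):print('axis',z,np.round(proj(d,s['tool_pos']+M[:,2]*z),1))
print(s['force'],s['grasp_force'],s['finger_gap'])
```

```text
now mid tip 0.073 [ 0.5119 -0.3371  0.073 ]
now mid tip 0.085 [ 0.5047 -0.3504  0.085 ]
now mid tip 0.1 [ 0.4956 -0.367   0.1   ]
now mid tip 0.11 [ 0.4895 -0.3781  0.11  ]
start near tip 0.188 [0.1436 0.6562 0.188 ]
start near tip 0.205 [0.1416 0.6062 0.205 ]
start near tip 0.22 [0.1398 0.5621 0.22  ]
start expected near tip [0.1377387  0.55649585 0.188     ]
yellow 18 285 317 181 202
axis -0.04 [298.8 213.1]
axis -0.053 [299.  208.6]
axis -0.07 [299.3 202.6]
axis -0.09 [299.6 195.4]
[-0.00949756  0.38205136  0.35826189] 3.4167970310227247 0.09294568993707061
```

Call:
{"name": "drive_tool", "arguments": {"targets": [{"slide": [0,0,0],"twist": 0,"gripper": 4},{"slide": [0,0,0],"twist": 0,"gripper": 0},{"slide": [0,0,0],"twist": 0,"gripper": 0},{"slide": [0,0,0],"twist": 0,"gripper": 0},{"slide": [0,0,0],"twist": 0,"gripper": 0},{"slide": [0,0,0],"twist": 0,"gripper": 0},{"slide": [0,0,0],"twist": 0,"gripper": 0},{"slide": [0,0,0],"twist": 0,"gripper": 0},{"slide": [0,0,0],"twist": 0,"gripper": 0},{"slide": [0,0,0],"twist": 0,"gripper": 0}]}}

```text
time_s: 5.7
tool_pos: [0.4956, -0.3625, 0.0898]
tcp_rot: [0.814, 0.581, -0.0, -0.0]
force: [-2.1, 0.2, 2.5]
finger_gap: 0.087
grasp_force: 29.7
```

Run:
```python
from h import *
a=cv2.imread('pics/g4.png');d=optics.grab_frame('side');s=sensors.sense();print(s['finger_gap']*87,s['grasp_force'],s['force'],s['moment'])
i=d['image'][:,:,::-1];b=cv2.resize(i[185:250,270:330],None,fx=8,fy=8,interpolation=cv2.INTER_CUBIC);b=np.clip(b*1.6,0,255)
g=d['image'].min(2);print(g[205:240:2,288:312])
```

```text
7.327584488817543 29.669501753114673 [-1.89484454  1.28992968  2.90224347] [ 0.10331878  0.54311633 -0.07793218]
[[ 25  30  44  44  29  32  29  27  30  30  33  33  33  29  26  20  21  19
   21  27  25  27  34  33]
 [ 98 103 102 103  30  12  23  18  19  35  80  28  30  25  27  31  20  10
   19  24  30  37  33  37]
 [ 98 100 102 102  57  20  21  19  19  33  78 130  73  18  31  34  19  15
   18  19  33  33  35  32]
 [ 98  99 101 101  96  13  14  19  21  32  52  97  96  60  28  29  19  17
   17  22  39  33  28  34]
 [ 98 101 101 104 145  80  12  17  24  32  88 101  98  82  28  26  16  12
   25  33  35  32  38  33]
 [ 99  98  96  98 104  48  16  21  73  92  97 103 102 105  25  27  17  20
   32  36  31  38  33  35]
 [ 99  97  98 100 105  37   7  31 108 108 104 105 106 104  45  25  19  20
   33  33  32  34  36  31]
 [114 115 113 112 116  56  14  28  86 107 104 106 107 105  59  24  18  29
   32  30  33  34  31  31]
 [141 140 141 144 144  99   3  26  81 105 104 101 100 104  63  18  32 105
   28  31  38  33  31  33]
 [143 142 141 144 147 148  29  18  79 100  97  95 100  96  56  11  28 119
  133  25  29  26  35  32]
 [142 145 143 144 143 143 125  73  91  92  92  90  91  95 144 135 136 143
  147 126  26  25  35  36]
 [143 144 142 142 143 143 143  77  99 102 100 103 100 112 145 143 144 144
  144 146 129  21  32  34]
 [140 143 142 144 142 146 143  77 101 101 100 102  98 112 146 143 142 145
  140 142 145 126  19  26]
 [143 142 143 143 142 145 134  75 100 103 103 102  98 113 145 144 144 144
  143 145 139 154 249  16]
 [142 141 145 142 139 119 107  83  99 100  97  98  97  98 119 137 144 142
  141 143 141 144 218 245]
 [143 144 144 142 138 109 107  92  97  99  98  99  97 103 112 121 144 142
  145 144 140 141 150 255]
 [143 142 142 144 143 123 109 112 109 110 113 109 109 107 119 137 142 143
  140 143 139 141 156 255]
 [141 143 141 143 142 142 139 137 136 129 131 131 136 140 144 142 143 143
  142 143 141 141 141 141]]
```

Call:
{"name": "drive_tool", "arguments": {"targets": [{"slide": [0,0,-8],"twist": 0,"gripper": 0},{"slide": [0,0,-20],"twist": 0,"gripper": 0},{"slide": [0,0,-35],"twist": 0,"gripper": 0},{"slide": [0,0,-55],"twist": 0,"gripper": 0},{"slide": [0,0,-80],"twist": 0,"gripper": 0},{"slide": [0,0,-105],"twist": 0,"gripper": 0},{"slide": [0,0,-130],"twist": 0,"gripper": 0},{"slide": [0,0,-150],"twist": 0,"gripper": 0},{"slide": [0,0,-160],"twist": 0,"gripper": 0},{"slide": [0,0,-160],"twist": 0,"gripper": 0}]}}

```text
time_s: 6.58
tool_pos: [0.4973, -0.3638, 0.2542]
tcp_rot: [0.814, 0.581, 0.001, 0.004]
force: [1.0, 0.8, -1.6]
finger_gap: 0.081
grasp_force: 29.7
```

```bash
python3 go.py .6338 -.0265 .250 -96.5
python3 - <<'E'
from h import *
d=grab('side');s=sensors.sense();print(s['finger_gap']*87,s['grasp_force'],s['force'],s['moment'],s['tool_pos'])
i=d['image'][:,:,::-1];o=cv2.resize(i[130:260,260:350],None,fx=4.6,fy=4.6,interpolation=cv2.INTER_CUBIC)
cv2.imwrite('pics/l.png',np.clip(o*1.5,0,255).astype(np.uint8))
E
```

```text
slide mm [363.4  19.1   3.4] twist 1.352 yaw -19.0 [ 0.4973 -0.3638  0.2542] tz [ 0.006 -0.005 -1.   ] F [ 1.   0.8 -1.6] t 6.5833 q6 -0.43
7.012958293681425 29.616768430933007 [ 0.73938438  0.34557495 -3.01314421] [-0.11549901  0.08449369 -0.02165182] [ 0.49649781 -0.36311862  0.25163322]
```

View pics/l.png

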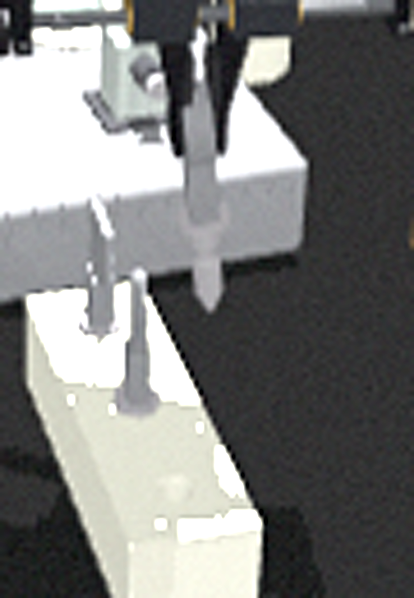

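The picture shows the magnifier lifted, with its flange at about (205,235) and rod tip at (208,310) in the crop. It is slightly tilted. I'll measure the rod axis by differencing against the first image.

```bash
cat > rod.py <<'E'
import sys
from h import *
d=grab('side');s=sensors.sense();b=cv2.imread('pics/side0.png')[:,:,::-1].astype(int)
M=R.from_quat(s['tcp_rot']).as_matrix();c=s['tool_pos']
df=np.abs(d['image'].astype(int)-b).max(2)>25
print(c.round(4),'F',s['force'].round(1))
for h in(5,0,-4,-10,-17,-24,-32,-38,-44,-48,-52,-56):   # mm rel. nominal origin (28 mm below TCP)
    u,v=proj(d,c+[0,0,-.028+h/1000]);r=int(round(v));u0=int(u)-14
    xs=np.where(df[r,u0:u0+29])[0]+u0
    x=xs[np.abs(xs-u)<9]
    print(h,'pred',round(u,1),r,'seen',(x.min(),x.max(),x.mean().round(1)) if len(x) else None)
E
python3 rod.py
```

```text
[ 0.4957 -0.3624  0.2496] F [-0.1  0.2 -2.6]
5 pred 300.4 178 seen None
0 pred 300.3 180 seen None
-4 pred 300.3 181 seen None
-10 pred 300.2 184 seen None
-17 pred 300.0 186 seen None
-24 pred 299.9 189 seen (np.int64(301), np.int64(307), np.float64(304.0))
-32 pred 299.8 192 seen (np.int64(301), np.int64(307), np.float64(304.0))
-38 pred 299.7 194 seen (np.int64(301), np.int64(307), np.float64(304.0))
-44 pred 299.6 196 seen (np.int64(291), np.int64(306), np.float64(301.8))
-48 pred 299.5 198 seen (np.int64(291), np.int64(305), np.float64(300.0))
-52 pred 299.5 199 seen None
-56 pred 299.4 200 seen None
```

Call:
{"name": "drive_tool", "arguments": {"targets": [{"slide": [20,1,0],"twist": 0.1,"gripper": 0},{"slide": [50,3,0],"twist": 0.22,"gripper": 0},{"slide": [85,5,0],"twist": 0.34,"gripper": 0},{"slide": [120,7,0],"twist": 0.46,"gripper": 0},{"slide": [155,9,0],"twist": 0.58,"gripper": 0},{"slide": [190,10,0],"twist": 0.7,"gripper": 0},{"slide": [225,12,0],"twist": 0.82,"gripper": 0},{"slide": [260,14,0],"twist": 0.94,"gripper": 0},{"slide": [285,15,0],"twist": 1.06,"gripper": 0},{"slide": [305,16,0],"twist": 1.16,"gripper": 0}]}}

```text
time_s: 7.52
tool_pos: [0.6097, -0.0765, 0.2471]
tcp_rot: [0.999, 0.037, -0.002, -0.001]
force: [-0.3, -0.5, -1.5]
finger_gap: 0.073
grasp_force: 29.7
```

```bash
python3 go.py .6338 -.0265 .250 -96.5
```

```text
slide mm [ 27.8 -48.   -2.9] twist 0.188 yaw -85.7 [ 0.6097 -0.0765  0.2471] tz [-0.004  0.002 -1.   ] F [-0.3 -0.5 -1.5] t 7.5167 q6 1.24
```

Call:
{"name": "drive_tool", "arguments": {"targets": [{"slide": [10,-18,-1],"twist": 0.08,"gripper": 0},{"slide": [20,-35,-2],"twist": 0.16,"gripper": 0},{"slide": [27,-46,-3],"twist": 0.18,"gripper": 0},{"slide": [27,-46,-3],"twist": 0.18,"gripper": 0},{"slide": [27,-46,-3],"twist": 0.18,"gripper": 0},{"slide": [27,-46,-3],"twist": 0.18,"gripper": 0},{"slide": [27,-46,-3],"twist": 0.18,"gripper": 0},{"slide": [27,-46,-3],"twist": 0.18,"gripper": 0},{"slide": [27,-46,-3],"twist": 0.18,"gripper": 0},{"slide": [27,-46,-3],"twist": 0.18,"gripper": 0}]}}

```text
time_s: 8.35
tool_pos: [0.6334, -0.032, 0.2529]
tcp_rot: [0.999, -0.051, 0.0, 0.0]
force: [-0.5, -0.0, -1.0]
finger_gap: 0.072
grasp_force: 29.7
```

```bash
python3 go.py .6338 -.0265 .250 -96.5
python3 - <<'E'
from h import *
d=grab('side','side_h.png');s=sensors.sense();t=grab('top','top_h.png')
print(s['finger_gap']*87,s['grasp_force'])
print('rim',proj(d,[.6338,-.0265,.138]),'TCP',proj(d,s['tool_pos']),'org',proj(d,s['tool_pos']-[0,0,.028]),'tip',proj(d,s['tool_pos']-[0,0,.080]))
for dx,dy in((.017,0),(-.017,0),(0,.017),(0,-.017)):
    a=np.radians(-6.5);print(np.round(proj(d,np.array([.6338,-.0265,.138])+[dx*np.cos(a)-dy*np.sin(a),dx*np.sin(a)+dy*np.cos(a),0]),1))
i=d['image'][:,:,::-1];o=cv2.resize(i[80:180,255:335],None,fx=6,fy=6,interpolation=cv2.INTER_CUBIC)
o0=cv2.resize(cv2.imread('pics/side0.png')[120:165,275:315],None,fx=7,fy=7,interpolation=cv2.INTER_CUBIC)
o=cv2.copyMakeBorder(o,0,0,0,290,cv2.BORDER_CONSTANT);o[:315,485:765]=o0
cv2.imwrite('pics/h1.png',np.clip(o*1.3,0,255).astype(np.uint8))
E
```

```text
slide mm [-0.1 -5.5  2.9] twist 0.012 yaw -95.8 [ 0.6334 -0.032   0.2529] tz [ 0. -0. -1.] F [-0.5 -0.  -1. ] t 8.35 q6 1.5
6.127057958309819 29.733493239779136
rim (np.float64(288.82747720285204), np.float64(135.91055825929521)) TCP (np.float64(290.5561628974997), np.float64(100.0589386503019)) org (np.float64(290.2947306604822), np.float64(109.31392848496063)) tip (np.float64(289.8249791775734), np.float64(125.94364962697875))
[294.3 135.1]
[283.3 136.7]
[286.9 133.3]
[290.8 138.5]
```

View pics/h1.png

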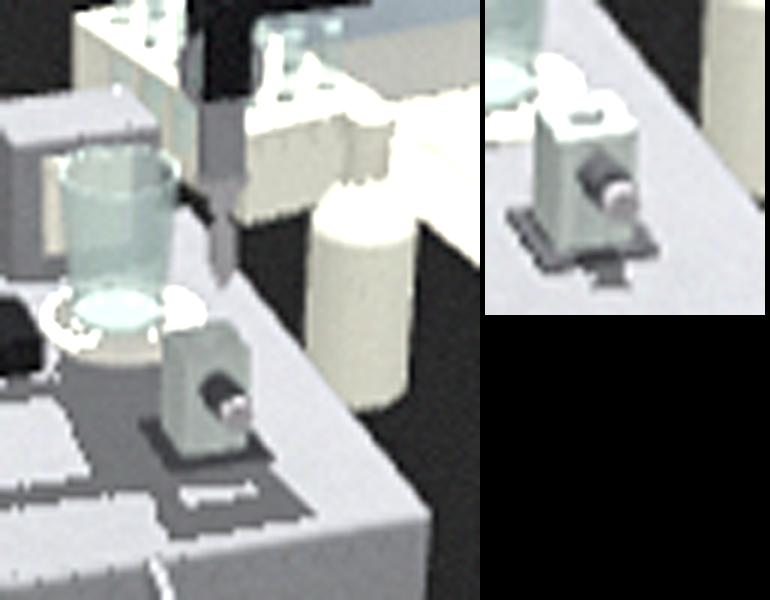

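The last picture shows the magnifier held over the holder. The rod tip is at about (292.5,127.5), the flange at (292,111), and the bore in the inset at (289.6,136.9). I have no picture views left, so from here I'll work from numbers only.

```bash
cat > tip.py <<'E'
from h import *
d=grab('side');s=sensors.sense();b=cv2.imread('pics/side0.png')[:,:,::-1].astype(int)
c=s['tool_pos'];df=np.abs(d['image'].astype(int)-b).max(2)
print(c.round(4),s['finger_gap']*87,'F',s['force'].round(1))
for r in range(100,134,2): print(r,df[r,280:304].tolist())
E
python3 tip.py
python3 - <<'E'
from h import *
d=grab('side');b0=cv2.imread('pics/side0.png')
g=b0.min(2);print(g[131:143,282:298])
print('bore side',onz(d,289.6,136.9,.138))
E
```

```text
[ 0.6335 -0.0317  0.253 ] 6.848354997249873 F [ 0.2  0.2 -1.7]
100 [2, 1, 1, 1, 2, 0, 3, 5, 70, 47, 47, 49, 63, 102, 151, 132, 7, 2, 1, 1, 2, 1, 3, 3]
102 [1, 2, 3, 1, 1, 3, 2, 2, 70, 50, 45, 54, 52, 47, 46, 40, 2, 2, 2, 2, 2, 2, 4, 2]
104 [1, 1, 1, 2, 1, 2, 3, 3, 68, 51, 54, 51, 51, 52, 41, 41, 4, 3, 2, 2, 3, 4, 1, 2]
106 [3, 1, 3, 3, 1, 2, 1, 2, 69, 48, 53, 49, 51, 54, 47, 44, 3, 2, 2, 2, 1, 3, 2, 1]
108 [4, 2, 1, 5, 5, 1, 2, 7, 65, 56, 52, 53, 48, 54, 46, 41, 11, 1, 3, 3, 1, 1, 1, 2]
110 [2, 1, 2, 2, 1, 2, 2, 25, 45, 43, 43, 33, 40, 36, 27, 32, 19, 1, 1, 2, 1, 2, 3, 1]
112 [4, 3, 5, 3, 3, 6, 2, 4, 10, 49, 43, 32, 34, 33, 24, 3, 2, 2, 1, 2, 4, 2, 3, 1]
114 [3, 3, 2, 1, 4, 2, 2, 4, 3, 26, 81, 45, 16, 36, 18, 4, 1, 1, 2, 1, 4, 2, 3, 2]
116 [3, 3, 1, 3, 1, 1, 1, 2, 2, 2, 24, 89, 90, 31, 5, 3, 2, 3, 1, 3, 3, 1, 2, 0]
118 [4, 3, 1, 5, 1, 2, 4, 2, 2, 12, 89, 94, 93, 92, 37, 9, 4, 3, 1, 1, 3, 4, 3, 3]
120 [3, 1, 2, 2, 3, 4, 1, 1, 4, 28, 52, 50, 92, 92, 37, 8, 3, 5, 0, 1, 3, 6, 2, 2]
122 [1, 1, 4, 4, 1, 1, 2, 1, 2, 24, 75, 67, 39, 80, 38, 4, 6, 4, 4, 1, 4, 5, 5, 4]
124 [1, 1, 1, 4, 1, 1, 2
[... 523 characters left out ...]
249 248 249 192 206 215 217 192 172 177 178 179]
 [214 249 242 241 238 237 236 220 228 232 232 223 192 176 177 175]
 [186 237 227 227 223 222 202 206 210 179 228 230 222 174 173 176]
 [120 208 237 232 198 158 147 147 150 118 213 231 230 192 174 176]
 [101 143 210 236 218 156 139 141 140 160 231 234 234 229 196 174]
 [105 109 149 237 236 221 217 218 218 206 214 213 210 196 166 177]
 [107 109 120 208 211 210 193 184 184 168 155 154 151 134 134 181]
 [109 112 113 144 151 152 137 127 125 129 137 135 129 127 148 179]
 [109 114 115 114 132 130 132 131 114 106 127 137 133 130 150 178]
 [110 112 115 119 137 137 130 118 101  97 104 123 135 131 148 180]]
bore side [ 0.63316383 -0.03293016  0.138     ]
```

```bash
python3 go.py .6313 -.0185 .235 -96.5
```

```text
slide mm [ -3.5 -12.8  18. ] twist 0.012 yaw -95.8 [ 0.6335 -0.0316  0.253 ] tz [ 0. -0. -1.] F [ 0.  -0.9 -0.7] t 8.55 q6 1.5
```

Call:
{"name": "drive_tool", "arguments": {"targets": [{"slide": [-2,-6,0],"twist": 0.01,"gripper": 0},{"slide": [-3.5,-13,4],"twist": 0.01,"gripper": 0},{"slide": [-3.5,-13,10],"twist": 0.01,"gripper": 0},{"slide": [-3.5,-13,15],"twist": 0.01,"gripper": 0},{"slide": [-3.5,-13,18],"twist": 0.01,"gripper": 0},{"slide": [-3.5,-13,18],"twist": 0.01,"gripper": 0},{"slide": [-3.5,-13,18],"twist": 0.01,"gripper": 0},{"slide": [-3.5,-13,18],"twist": 0.01,"gripper": 0},{"slide": [-3.5,-13,18],"twist": 0.01,"gripper": 0},{"slide": [-3.5,-13,18],"twist": 0.01,"gripper": 0}]}}

```text
time_s: 9.38
tool_pos: [0.6316, -0.0182, 0.2352]
tcp_rot: [0.998, -0.056, 0.0, 0.0]
force: [-0.1, -0.4, -0.4]
finger_gap: 0.08
grasp_force: 29.7
```

```bash
cat > tip2.py <<'E'
from h import *
d=grab('side');s=sensors.sense();b=cv2.imread('pics/side0.png')[:,:,::-1].astype(int)
c=s['tool_pos'];df=np.abs(d['image'].astype(int)-b).max(2)
print(c.round(4),s['finger_gap']*87,s['grasp_force'].round(1),'F',s['force'].round(1),'M',s['moment'].round(2))
for h in(-28,-45.3,-80):print(h,'pred',np.round(proj(d,c+[0,0,h/1000]),1))
for z in(.173,.138,.155):print('bore axis',z,np.round(proj(d,[.6333,-.0275,z]),1))
for r in range(106,150): print(r,' '.join('%3d'%x if x>11 else '  .' for x in df[r,278:304]))
E
python3 tip2.py
```

```text
Traceback (most recent call last):
  File "tip2.py", line 4, in <module>
    print(c.round(4),s['finger_gap']*87,s['grasp_force'].round(1),'F',s['force'].round(1),'M',s['moment'].round(2))
                                        ^^^^^^^^^^^^^^^^^^^^^^
AttributeError: 'float' object has no attribute 'round'
```

```bash
sed -i "s/s\['grasp_force'\].round(1)/s['grasp_force']/" tip2.py; python3 tip2.py
```

```text
[ 0.6315 -0.0182  0.2351] 6.7543002790212245 29.74141397933863 F [-0.4 -0.2 -1.4] M [-0.07  0.16 -0.03]
-28 pred [287.4 113.3]
-45.3 pred [287.3 118.8]
-80 pred [287.  129.6]
bore axis 0.173 [289.1 125.3]
bore axis 0.138 [288.8 136.1]
bore axis 0.155 [289.  130.9]
106   .   .   .   .   .   .   .  60  57  49  52  45  49  50  47   .   .   .   .   .   .   .   .   .   .   .
107   .   .   .   .   .   .   .  55  59  53  51  47  47  50  47   .   .   .   .   .   .   .   .   .   .   .
108   .   .   .   .   .   .   .  55  62  51  51  47  53  54  48   .   .   .   .   .   .   .   .   .   .   .
109   .   .   .   .   .   .   .  31  62  50  54  53  53  50  51   .   .   .   .   .   .   .   .   .   .   .
110   .   .   .   .   .   .   .  13  27  57  55  52  53  54  51   .   .   .   .   .   .   .   .   .   .   .
111   .   .   .   .   .   .   .  46  38   .  37  78  55  55  51  14   .   .   .   .   .   .   .   .   .   .
112   .   .   .   .   .   .  14  64  61  61  26  43  56  52  53  29   .   .   .   .   .   .   .   .   .   .
113   .   .   .   .   .   .  24  78  71  70  67  44   .  26  43  31   .   .   .
[... 3216 characters left out ...]
  52  49  35  12   .   .   .   .   .   .   .   .   .
144  85  84  87  86   .   .   .   .   .   .   .  32  35  17  19  20   .   .   .   .   .   .   .   .   .   .
145  90  87  86  72   .   .   .   .   .   .   .  19   .   .   .   .   .   .   .   .   .   .   .   .   .   .
146  84  85  85  64   .   .   .   .   .   .   .   .   .   .   .   .  88  77   .   .   .   .   .   .   .   .
147  88  88  87  64   .   .   .   .   .   .   .   .   .   .   .  29  51  50  20   .   .   .   .   .   .   .
148  87  85  90  64   .   .   .   .   .   .   .   .   .   .  23  28   .   .  14   .   .   .   .   .   .   .
149  74  78  71  51   .   .   .   .   .   .   .   .   .   .  26   .   .   .   .   .   .   .   .   .   .   .
```

Call:
{"name": "drive_tool", "arguments": {"targets": [{"slide": [0,1,4],"twist": 0.005,"gripper": 0},{"slide": [0,1,8],"twist": 0.005,"gripper": 0},{"slide": [0,1,12],"twist": 0.005,"gripper": 0},{"slide": [0,1,15],"twist": 0.005,"gripper": 0},{"slide": [0,1,18],"twist": 0.005,"gripper": 0},{"slide": [0,1,20],"twist": 0.005,"gripper": 0},{"slide": [0,1,22],"twist": 0.005,"gripper": 0},{"slide": [0,1,23],"twist": 0.005,"gripper": 0},{"slide": [0,1,23],"twist": 0.005,"gripper": 0},{"slide": [0,1,23],"twist": 0.005,"gripper": 0}]}}

```text
time_s: 10.32
tool_pos: [0.6313, -0.0191, 0.2119]
tcp_rot: [0.998, -0.058, 0.0, -0.0]
force: [-0.1, -0.3, -1.6]
finger_gap: 0.074
grasp_force: 29.7
```

```bash
python3 tip2.py | sed -n '1,4p;20,38p'
```

```text
[ 0.6313 -0.0191  0.2121] 6.610879580672512 29.680782565164918 F [ 0.6 -0.6 -0.3] M [-0.01  0.15  0.04]
-28 pred [287.3 120.8]
-45.3 pred [287.2 126.2]
-80 pred [286.9 136.8]
118   .   .   .   .   .   .   . 105  87  82  83  37  78  75  74   .   .   .   .   .   .   .   .   .   .   .
119   .   .   .   .   .   .   . 102  89  80  83  83  31  75  73   .   .   .   .   .   .   .   .   .   .   .
120   .   .   .   .   .   .  22  96  89  78  81  81  54  33  80  37   .   .   .   .   .   .   .   .   .   .
121   .   .   .   .   .   .  45  86  78  71  71  72  75  47  51  42   .   .   .   .   .   .   .   .   .   .
122   .   .   .   .   .   .  16  69  70  66  60  60  60  68  17  18   .   .   .   .   .   .   .   .   .   .
123   .   .   .   .   .   .   .  23  39  67  60  59  62  47   .   .   .   .   .   .   .   .   .   .   .   .
124   .   .   .   .   .   .   .   .  24  75  61  61  64  33   .   .   .   .   .   .   .   .   .   .   .   .
125   .   .   .   .   .   .   .   .  25  73  64  64  65  38   .   .   .   .   .   .   .   .   .   .   .   .
126   .   .   .   .   .   .   .   .   .  52  72  66  54   .  
[... 426 characters left out ...]
  34   .   .   .   .   .   .   .   .   .   .   .   .
131   .   .   .   .   .   .   .   .  17 161 141  58  66  34   .   .   .   .   .   .   .   .   .   .   .   .
132   .   .   .   .   .   .   .   .  16 158 142  76  63  31   .   .   .   .   .   .   .   .   .   .   .   .
133   .   .   .   .   .   .   .   .  31 152 140  82 102  98  72  31   .   .   .   .   .   .   .   .   .   .
134   .   .  40   .  73  30  29  29  89 138 124 110 125 124 112  90  31   .   .   .   .   .   .   .   .   .
135   .   . 103  97  66 116 114 113 111 115  96 100 110  66 107 111  90   .   .   .   .   .   .   .   .   .
136  93  93 105 106   .  94 111 109  85  51  36  38  45   .  95 113 110  29   .   .   .   .   .   .   .   .
```

Call:
{"name": "drive_tool", "arguments": {"targets": [{"slide": [0,0,2],"twist": 0,"gripper": 0},{"slide": [0,0,4],"twist": 0,"gripper": 0},{"slide": [0,0,6],"twist": 0,"gripper": 0},{"slide": [0,0,8],"twist": 0,"gripper": 0},{"slide": [0,0,10],"twist": 0,"gripper": 0},{"slide": [0,0,11],"twist": 0,"gripper": 0},{"slide": [0,0,12],"twist": 0,"gripper": 0},{"slide": [0,0,12],"twist": 0,"gripper": 0},{"slide": [0,0,12],"twist": 0,"gripper": 0},{"slide": [0,0,12],"twist": 0,"gripper": 0}]}}

```text
time_s: 11.2
tool_pos: [0.6312, -0.0191, 0.1997]
tcp_rot: [0.998, -0.058, -0.0, -0.0]
force: [1.2, 0.8, -0.8]
finger_gap: 0.081
grasp_force: 29.6
```

```bash
python3 tip2.py | sed -n '1,4p;24,38p'
```

```text
[ 0.6312 -0.0191  0.1998] 6.862165096827113 29.64239094642835 F [ 0.6  0.9 -1.3] M [ 0.16 -0.02  0.04]
-28 pred [287.2 124.6]
-45.3 pred [287. 130.]
-80 pred [286.8 140.5]
122   .   .   .   .   .   .   . 104  86  80  77  80  79  83  47   .   .   .   .   .   .   .   .   .   .   .
123   .   .   .   .   .   .  22  97  90  83  81  83  82  83  73   .   .   .   .   .   .   .   .   .   .   .
124   .   .   .   .   .   .  40  81  83  77  78  82  82  74  74  15   .   .   .   .   .   .   .   .   .   .
125   .   .   .   .   .   .  44  77  74  69  70  69  69  68  67  16   .   .   .   .   .   .   .   .   .   .
126   .   .   .   .   .   .  13  37  58  65  62  63  58  37  30   .   .   .   .   .   .   .   .   .   .   .
127   .   .   .   .   .   .   .   .  48  68  59  63  63  17   .   .   .   .   .   .   .   .   .   .   .   .
128   .   .   .   .   .   .   .   .  41  69  58  64  63  16   .   .   .   .   .   .   .   .   .   .   .   .
129   .   .   .   .   .   .   .   .  68 111  54  66  66  14   .   .   .   .   .   .   .   .   .   .   .   .
130   .   .   .   .   .   .   .   .   .  84 107  66  28   .   .   .   .   .   .   .   .   .   .   .   .   .
131   .   .   .   .   .   .   .   .   .  91 144  59  26   .   .   .   .   .   .   .   .   .   .   .   .   .
132   .   .   .   .   .   .   .   .   . 136 143  76  47   .   .   .   .   .   .   .   .   .   .   .   .   .
133   .   .   .   .   .   .   .   .  55 149 136  81  98  84  73  31   .   .   .   .   .   .   .   .   .   .
134   .   .  40   .  74  30  29  29 116 136 123 110 119 117 112  91  32   .   .   .   .   .   .   .   .   .
135   .   . 102  95  69 117 115 113 113 119  95 102 107  62 106 110  91   .   .   .   .   .   .   .   .   .
136  92  93 106 105   .  93 113 109  92  57  36  38  46   .  97 110 108  26   .   .   .   .   .   .   .   .
```

Call:
{"name": "drive_tool", "arguments": {"targets": [{"slide": [0,0,2],"twist": 0,"gripper": 0},{"slide": [0,0,4],"twist": 0,"gripper": 0},{"slide": [0,0,6],"twist": 0,"gripper": 0},{"slide": [0,0,8],"twist": 0,"gripper": 0},{"slide": [0,0,10],"twist": 0,"gripper": 0},{"slide": [0,0,12],"twist": 0,"gripper": 0},{"slide": [0,0,14],"twist": 0,"gripper": 0},{"slide": [0,0,14],"twist": 0,"gripper": 0},{"slide": [0,0,14],"twist": 0,"gripper": 0},{"slide": [0,0,14],"twist": 0,"gripper": 0}]}}

```text
time_s: 12.08
tool_pos: [0.6309, -0.0193, 0.185]
tcp_rot: [0.998, -0.058, -0.001, 0.0]
force: [1.6, -0.4, -1.3]
finger_gap: 0.08
grasp_force: 29.7
```

```bash
python3 tip2.py | sed -n '1,4p;24,38p'
```

```text
[ 0.6308 -0.0193  0.185 ] 6.8338231056659575 29.741757509054878 F [ 1.5 -0.3 -1.5] M [-0.11 -0.33 -0.  ]
-28 pred [287.  129.2]
-45.3 pred [286.9 134.5]
-80 pred [286.6 144.9]
122   .   .   .   .   .   .   .  99  81  80  77  81  78  82  45   .   .   .   .   .   .   .   .   .   .   .
123   .   .   .   .   .   .   . 102  84  78  80  77  80  81  63   .   .   .   .   .   .   .   .   .   .   .
124   .   .   .   .   .   .   . 105  86  79  81  79  81  82  59   .   .   .   .   .   .   .   .   .   .   .
125   .   .   .   .   .   .   .  98  85  82  80  81  82  81  56   .   .   .   .   .   .   .   .   .   .   .
126   .   .   .   .   .   .   . 101  83  77  82  86  80  79  54   .   .   .   .   .   .   .   .   .   .   .
127   .   .   .   .   .   .   .  97  82  81  79  80  84  78  65  13   .   .   .   .   .   .   .   .   .   .
128   .   .   .   .   .   .  50 154  95  75  76  77  83  80  79   .   .   .   .   .   .   .   .   .   .   .
129   .   .   .   .   .   .  61 164 153 117  65  74  73  72  76  19   .   .   .   .   .   .   .   .   .   .
130   .   .   .   .   .   .   . 165 154 141 101  60  63  65  48   .   .   .   .   .   .   .   .   .   .   .
131   .   .   .   .   .   .   .  13  81 144 136  56  64  56   .   .   .   .   .   .   .   .   .   .   .   .
132   .   .   .   .   .   .   .   .  25 152 139  73  59  38   .   .   .   .   .   .   .   .   .   .   .   .
133   .   .   .   .   .   .   .   .  33 150 135  78  98  96  70  31   .   .   .   .   .   .   .   .   .   .
134   .   .  37   .  74  30  29  30  84 131 128 115 119 117 111  90  31   .   .   .   .   .   .   .   .   .
135   .   . 104  94  69 119 113 111 105 112 101 104 100  53 106 110  88   .   .   .   .   .   .   .   .   .
136  93  94 106 107   .  93 113 109  84  54  39  38  38   .  95 110 109  31   .   .   .   .   .   .   .   .
```

Call:
{"name": "drive_tool", "arguments": {"targets": [{"slide": [0,0,2],"twist": 0,"gripper": 0},{"slide": [0,0,4],"twist": 0,"gripper": 0},{"slide": [0,0,6],"twist": 0,"gripper": 0},{"slide": [0,0,8],"twist": 0,"gripper": 0},{"slide": [0,0,10],"twist": 0,"gripper": 0},{"slide": [0,0,12],"twist": 0,"gripper": 0},{"slide": [0,0,14],"twist": 0,"gripper": 0},{"slide": [0,0,15],"twist": 0,"gripper": 0},{"slide": [0,0,16],"twist": 0,"gripper": 0},{"slide": [0,0,16],"twist": 0,"gripper": 0}]}}

```text
time_s: 12.97
tool_pos: [0.6319, -0.0201, 0.1708]
tcp_rot: [0.998, -0.058, 0.001, 0.001]
force: [2.1, -2.6, 5.7]
finger_gap: 0.076
grasp_force: 29.4
```

```bash
python3 tip2.py | sed -n '1,4p;26,39p'
```

```text
[ 0.6319 -0.0201  0.1707] 6.836800008759795 29.414003289128914 F [ 0.4 -2.8  4.9] M [-0.35 -0.15 -0.04]
-28 pred [287.3 133.7]
-45.3 pred [287.2 138.9]
-80 pred [286.9 149.2]
124   .   .   .   .   .   .   . 102  85  85  81  80  80  82  57   .   .   .   .   .   .   .   .   .   .   .
125   .   .   .   .   .   .   .  96  83  80  83  81  81  80  56   .   .   .   .   .   .   .   .   .   .   .
126   .   .   .   .   .   .   .  99  85  79  83  83  80  78  50   .   .   .   .   .   .   .   .   .   .   .
127   .   .   .   .   .   .   .  80  86  77  78  81  78  79  68   .   .   .   .   .   .   .   .   .   .   .
128   .   .   .   .   .   .   . 113  98  78  78  76  80  82  76   .   .   .   .   .   .   .   .   .   .   .
129   .   .   .   .   .   .   . 121 160 118  74  82  80  80  77   .   .   .   .   .   .   .   .   .   .   .
130   .   .   .   .   .   .   . 124 168 156 117  76  78  82  76   .   .   .   .   .   .   .   .   .   .   .
131   .   .   .   .   .   .   . 122 169 158 157  76  81  83  76   .   .   .   .   .   .   .   .   .   .   .
132   .   .   .   .   .   .   . 152 167 155 157  97  81  81  73  16   .   .   .   .   .   .   .   .   .   .
133   .   .   .   .   .   .   . 163 160 154 151  99 115 123 118  51   .   .   .   .   .   .   .   .   .   .
134   .   .  39   .  73  31  65 147 139 134 130 117 123 131 132  99  29   .   .   .   .   .   .   .   .   .
135   .   . 101  95  68 118 112 123 117 111  93 101 100  70 117 113  86   .   .   .   .   .   .   .   .   .
136  92  94 104 106   .  91 113 107  91  56  34  36  39   .  98 110 109  27   .   .   .   .   .   .   .   .
137 104 101 106 105  13  28  92 111 102  48  27  25  30  46 110 110 112  95  34   .   .   .   .   .   .   .
```

Call:
{"name": "drive_tool", "arguments": {"targets": [{"slide": [0,0,1],"twist": 0,"gripper": 0},{"slide": [0,0,2],"twist": 0,"gripper": 0},{"slide": [0,0,3],"twist": 0,"gripper": 0},{"slide": [0,0,4],"twist": 0,"gripper": 0},{"slide": [0,0,4],"twist": 0,"gripper": 0},{"slide": [0,0,4],"twist": 0,"gripper": 0},{"slide": [0,0,4],"twist": 0,"gripper": 0},{"slide": [0,0,4],"twist": 0,"gripper": 0},{"slide": [0,0,4],"twist": 0,"gripper": 0},{"slide": [0,0,4],"twist": 0,"gripper": 0}]}}

```text
time_s: 13.85
tool_pos: [0.6321, -0.0207, 0.1673]
tcp_rot: [0.998, -0.058, 0.001, 0.001]
force: [0.8, -4.8, 7.1]
finger_gap: 0.078
grasp_force: 29.3
```

```bash
python3 tip2.py | sed -n '1,4p;26,39p'
```

```text
[ 0.6321 -0.0207  0.1673] 6.807897029960068 29.32480228678287 F [ 0.9 -4.   6.7] M [-0.59 -0.13 -0.02]
-28 pred [287.5 134.8]
-45.3 pred [287.3 140. ]
-80 pred [287.1 150.2]
124   .   .   .   .   .   .  13  95 102  92  85  80  79  80  69   .   .   .   .   .   .   .   .   .   .   .
125   .   .   .   .   .   .   .  83  87  76  83  80  81  84  75   .   .   .   .   .   .   .   .   .   .   .
126   .   .   .   .   .   .   .  73  89  78  81  84  78  82  72   .   .   .   .   .   .   .   .   .   .   .
127   .   .   .   .   .   .   .  71  87  78  80  82  80  77  72   .   .   .   .   .   .   .   .   .   .   .
128   .   .   .   .   .   .   . 114  96  74  77  80  80  81  74   .   .   .   .   .   .   .   .   .   .   .
129   .   .   .   .   .   .   . 123 163 118  75  80  80  82  77   .   .   .   .   .   .   .   .   .   .   .
130   .   .   .   .   .   .   . 122 171 156 119  77  75  83  77   .   .   .   .   .   .   .   .   .   .  14
131   .   .   .   .   .   .   . 121 170 157 154  76  80  86  76   .   .   .   .   .   .   .   .   .   .   .
132   .   .   .   .   .   .   . 123 169 156 157  95  76  80  73   .   .   .   .   .   .   .   .   .   .   .
133   .   .   .   .   .   .   . 150 167 153 150 100 115 127 121  32   .   .   .   .   .   .   .   .   .   .
134   .   .   .   .  73  29  62 153 150 142 139 128 136 139 132 101  30   .   .   .   .   .   .   .   .   .
135   .   .  76  97  67 116 118 131 126 119 103 107 111  76 122 117  86   .   .   .   .   .   .   .   .   .
136  91  94 108 108   .  93 120 120  98  53  35  39  40   . 105 111 106  27   .   .   .   .   .   .   .   .
137 101 104 102 104   .  32  94 110 100  48  26  26  25  46 109 111 113  97  35   .   .   .   .   .   .   .
```

Call:
{"name": "drive_tool", "arguments": {"targets": [{"slide": [0,1,1],"twist": 0,"gripper": 0},{"slide": [0,1.5,2],"twist": 0,"gripper": 0},{"slide": [0,1.5,3],"twist": 0,"gripper": 0},{"slide": [0,1.5,4],"twist": 0,"gripper": 0},{"slide": [0,1.5,5],"twist": 0,"gripper": 0},{"slide": [0,1.5,6],"twist": 0,"gripper": 0},{"slide": [0,1.5,6],"twist": 0,"gripper": 0},{"slide": [0,1.5,6],"twist": 0,"gripper": 0},{"slide": [0,1.5,6],"twist": 0,"gripper": 0},{"slide": [0,1.5,6],"twist": 0,"gripper": 0}]}}

```text
time_s: 14.73
tool_pos: [0.6338, -0.022, 0.1657]
tcp_rot: [0.998, -0.058, 0.004, 0.001]
force: [-2.9, -2.6, 22.8]
finger_gap: 0.08
grasp_force: 28.7
```

```bash
python3 tip2.py | sed -n '1,4p;26,41p'
```

```text
[ 0.6338 -0.022   0.1657] 7.013202437764365 28.734906738982318 F [-3.6 -3.7 22.2] M [-0.26  0.81  0.03]
-28 pred [288.1 135.3]
-45.3 pred [288.  140.6]
-80 pred [287.7 150.8]
124   .   .   .   .   .   .  16  57 101 100  98  95  89  92  93  40   .   .   .   .   .   .   .   .   .   .
125   .   .   .   .   .   .   .  45  90  81  80  83  79  81  77  17   .   .   .   .   .   .   .   .   .   .
126   .   .   .   .   .   .   .  48  96  80  80  82  78  78  76  20   .   .   .   .   .   .   .   .   .   .
127   .   .   .   .   .   .   .  49  94  78  80  82  82  77  77  16   .   .   .   .   .   .   .   .   .   .
128   .   .   .   .   .   .   .  64 106  73  78  79  83  82  76  19   .   .   .   .   .   .   .   .   .   .
129   .   .   .   .   .   .   .  64 172 120  72  79  77  82  78  20   .   .   .   .   .   .   .   .   .   .
130   .   .   .   .   .   .   .  65 180 156 118  77  75  85  78  20   .   .   .   .   .   .   .   .   .   .
131   .   .   .   .   .   .   .  66 178 158 155  75  82  82  75  20   .   .   .   .   .   .   .   .   .   .
132   .   .   .   .   .   .   .  65 176 159 157  93  81  81  72  16   .   .   .   .   .   .   .   .   .   .
133   .   .   .   .   .   .   .  93 170 154 154 100 115 129 124  41   .   .   .   .   .   .   .   .   .   .
134   .   .   .   .  22  32  31 127 160 143 141 130 137 141 138  96  29   .   .   .   .   .   .   .   .   .
135   .   .  75  96  29 116 120 134 139 131 109 112 112  80 128 118  89   .   .   .   .   .   .   .   .   .
136  93  93 106 106   .  92 116 129 103  59  39  42  41   . 110 117 107  28   .   .   .   .   .   .   .   .
137 103 102 105 107  13  30  90 115 107  49  27  28  29  47 114 114 111  95  34   .   .   .   .   .   .   .
138  98  93  91  88   .   .  34 112 112 102 100 100 100  89  90  90  92  75  29   .   .   .   .   .   .   .
139  58  41  40  33   .   .   .  92  92  90  70  59  62  40  26  28  26   .   .   .   .   .   .   .   .   .
```

Run:
```python
from h import *
g=grab('side')['image'].mean(2).astype(int)
print(g[104:144,280:299])
h=cv2.imread('pics/side_h.png').mean(2).astype(int); print('before, empty holder'); print(h[130:144,280:299])
```

```text
[[ 66  24  56  74  48  83  29  12  19  22  21  20  20  20  12  20  23  14
   21]
 [112 132 166 105  24  52  23  17  18  21  16  20  19  17  20  19  19  20
   22]
 [128 144 166 134  15  29  23  20  18  18  17  19  16  20  15  20  16  22
   21]
 [129 120 124 119   7  23  20  19  19  41  47  21  23  13  18  17  14  14
   19]
 [127 117  99  99  14  19  21  13  30  64  62  36  19  18  18  20  20  21
   16]
 [126 116  93 112   8  25  23  22  30  73  69  36  18  21  20  18  19  22
   17]
 [126 115 117 134   6  28  14  12  20  45  43  22  17  21  15  19  18  16
   19]
 [139 137 118 119   7  27  36  13  15  17  12  22  22  19  20  16   7  11
   11]
 [137 134 114 106  21  26  38  20  18  16  23  17  20  16  22  68  73  73
  105]
 [133 124 117 103  76  65  67  17  21  14  16  23  13  15  52 135 145 142
  153]
 [132 123 119  97  95  87  64  14  18  19  21  14  17  20  54 137 168 163
  163]
 [134 132 126  91  93  99  71  20  20  24  16  19  19  23  58 113 165 164
  164]
 [134 137 118  91  96  98  69  17  15  22  20  17  16  17  59 102 149 124
  129]
 [133 137 107  88  97 101  57   8  17  22  21  
[... 2596 characters left out ...]
 123 126 129 131 128 123 121 137 183 179 177
  175]
 [231 150 111 121 125 124 119 127 131 133 132 124 121 119 123 165 182 179
  176]
 [153 153 112 117 124 126 122 124 126 132 129 122 125 125 124 136 163 180
  178]
 [159 161 115 117 117 126 124 126 126 126 127 125 128 127 125 127 142 182
  178]
 [165 166 115 116 117 122 127 126 125 127 128 131 132 130 127 132 143 183
  177]
 [123 126 117 116 116 121 131 129 128 127 133 134 133 133 130 133 146 180
  178]
 [ 90  92 116 120 119 118 133 130 132 131 121 113 122 132 132 130 145 181
  179]
 [ 90  94 120 116 116 116 132 131 131 105  79  67  83 112 135 131 147 181
  178]
 [ 91  96 120 120 117 123 133 131 116  69  48  50  52  72 112 135 147 179
  179]]
```

Run:
```python
from h import *
h=cv2.imread('pics/side_h.png').mean(2).astype(int); print(h[92:130,285:299])
```

```text
[[ 77  99 105  82  12  20  19  19  19  17  17  27 106 107]
 [ 76  96  91  85  11  16  18  19  14  18  20  37  94 113]
 [ 88  96  95  74  13  20  17  17  17  19  24  42  96 157]
 [123  90 100  52  14  19  22  15  16  14  11  38 123 226]
 [138 111  90  65   8  29  38  61  44  59  83 105 168 238]
 [140 137 112  87  80  82  85  92  86  92  99 136 159 234]
 [141 144 136  85  97  98  98  96  99  97 109 218 213 246]
 [138 144 143  82  95  98  96  94  95  93 116 253 247 250]
 [145 145 140  82  95  99  97  99  97  96 120 255 253 251]
 [145 145 142  86  93  99  97  98  98  96 114 245 237 227]
 [143 145 141  81  93  99  96  99  99  98 102 179 175 159]
 [144 146 136  84  95  98  99  99  99  97 101 151 147 148]
 [144 145 143  81  93  98  98 100  99  96 102 153 150 149]
 [144 146 145  82  94  97  97  99  97  96 105 155 156 151]
 [144 147 145  80  93 100  99  97  98  96 103 155 158 154]
 [142 146 146  82  89 100  99  97  97  95 103 158 159 158]
 [141 147 140  86  92  96 100 101 100  96 100 145 161 158]
 [125 146 126  99 100  97 101  99 107 105 105 133 159 157]
 [ 73 113 123 107 109 108 113 113 119 
[... 442 characters left out ...]
9 180 179 122 108 121 120 118  67  24  28  27  25]
 [178 178 178 177 152 107 117 119 115  67  27  29  31  29]
 [179 175 176 178 154 106 116 119 114  69  28  32  35  34]
 [178 175 175 176 154 104 117 117 117  68  27  29  30  33]
 [178 179 178 177 152 102 115 118 117  69  26  35  30  34]
 [180 180 180 177 152 103 116 116 114  81  26  35  33  35]
 [178 180 177 180 170 127 112 115 112  78  23  28  27  33]
 [177 175 176 179 177 136 114 114 124 157  72  20  27  35]
 [176 176 181 179 179 162 130 110 152 187 153  68  24  35]
 [170 175 176 178 180 179 133 134 173 184 181 148  42  29]
 [231 185 173 175 178 177 163 166 179 178 181 178 106  25]
 [253 246 211 170 175 175 176 177 177 177 180 180 167  70]]
```

Call:
{"name": "drive_tool", "arguments": {"targets": [{"slide": [0,0,-1],"twist": 0,"gripper": 0},{"slide": [0,0,-3],"twist": 0,"gripper": 0},{"slide": [0,0,-3],"twist": 0,"gripper": 10},{"slide": [0,0,-3],"twist": 0,"gripper": 20},{"slide": [0,0,-3],"twist": 0,"gripper": 35},{"slide": [0,0,-3],"twist": 0,"gripper": 50},{"slide": [0,0,-3],"twist": 0,"gripper": 60},{"slide": [0,0,-3],"twist": 0,"gripper": 60},{"slide": [0,0,-3],"twist": 0,"gripper": 60},{"slide": [0,0,-3],"twist": 0,"gripper": 60}]}}

```text
time_s: 15.67
tool_pos: [0.6306, -0.0203, 0.1621]
tcp_rot: [0.998, -0.058, -0.001, -0.0]
force: [-0.3, 0.2, 0.1]
finger_gap: 0.559
grasp_force: 0.0
```

```bash
python3 go.py .632 -.0245 .26 -96.5
python3 - <<'E'
from h import *
s=sensors.sense();print(s['finger_gap']*87,s['grasp_force'])
g=grab('side')['image'].mean(2).astype(int);print(g[108:142,280:299])
E
```

```text
slide mm [  1.8   3.9 -97.9] twist -0.003 yaw -96.7 [ 0.6306 -0.0203  0.1621] tz [-0.001  0.    -1.   ] F [-0.3  0.2  0.1] t 15.6667 q6 1.53
48.60574612440275 0.0
[[ 67  12  37  53  70  21  16  22  38  37  16  22  18  16  22  16  19  25
   18]
 [ 85  13  30  28  29  23  19  26  62  58  36  20  19  16  14  24  17  23
   17]
 [ 96  20  28  31  29  24  19  35  69  69  36  18  20  20  22  18  22  15
   22]
 [103  17  31  35  32  20  15  30  46  45  25  20  15  15  18  21  24  13
   20]
 [106  17  27  33  31  27  17  23  28  16  17  16  21  13  17  22  13  13
    7]
 [103  14  29  29  29  39  15  20  28  19  24  20  21  22  17  22  47  75
   70]
 [103  17  30  38  69  81  26  27  21  18  17  16  24  17  13  28  95 146
  144]
 [102  13  28  52  94  96  84  68  12  17  22  20  19  18  18  38 129 170
  168]
 [106  13  34  84  95  96 102  83   5  18  22  19  17  23  14  37 124 129
  127]
 [105  16  43  95  93  99  97  86  13  19  23  16  26  21  19  31  96  57
   63]
 [ 99   9  47  94  95  96  96  82  12  15  22  22  18  23  14  28  98  25
   29]
 [121  59  50  91 100 119 120 102  10  19  18 
[... 1117 characters left out ...]
  98  99 100  98  98 101 150 184 181 180 178
  183]
 [185 138 146 228 218 115  81  99  97 100  99  96  99 125 165 183 178 179
  182]
 [177 146 123 122 115 103  87 100 102 101  97 102 110 111 140 184 181 177
  179]
 [155 154 114 122 123 104 103 110 113 109 109 110 111 108 127 166 183 181
  177]
 [156 155 114 118 125 121 114 115 120 115 119 116 117 121 127 140 166 180
  179]
 [161 163 112 118 118 125 125 123 123 123 122 122 127 130 125 127 141 184
  180]
 [166 168 117 118 117 123 127 127 130 128 129 132 131 131 129 132 142 182
  178]
 [126 129 117 118 117 121 132 130 129 131 134 136 136 132 130 132 147 181
  178]
 [ 90  90 119 117 115 120 132 132 129 131 122 111 123 135 128 130 148 183
  179]]
```

Call:
{"name": "drive_tool", "arguments": {"targets": [{"slide": [0,0,-10],"twist": 0,"gripper": 60},{"slide": [0,0,-30],"twist": 0,"gripper": 60},{"slide": [0,0,-60],"twist": 0,"gripper": 60},{"slide": [0,0,-85],"twist": 0,"gripper": 60},{"slide": [2,4,-98],"twist": 0,"gripper": 30},{"slide": [2,4,-98],"twist": 0,"gripper": 0},{"slide": [2,4,-98],"twist": 0,"gripper": 0},{"slide": [2,4,-98],"twist": 0,"gripper": 0},{"slide": [2,4,-98],"twist": 0,"gripper": 0},{"slide": [2,4,-98],"twist": 0,"gripper": 0}]}}

```text
time_s: 16.55
tool_pos: [0.6316, -0.0246, 0.2586]
tcp_rot: [0.998, -0.058, -0.002, -0.0]
force: [0.2, -0.6, -0.7]
finger_gap: 0.319
grasp_force: 0.0
```

```bash
python3 go.py .633 -.0265 .235 -96.5
python3 - <<'E'
from h import *
s=sensors.sense();print(s['finger_gap']*87,s['grasp_force'])
d=grab('side');g=d['image'].mean(2).astype(int);print(g[84:138,280:299])
print('TCP',proj(d,s['tool_pos']),'ring top',proj(d,[.6333,-.0275,.213]),'ringbottom',proj(d,[.6333,-.0275,.173]))
E
```

```text
slide mm [ 1.7  1.7 23.6] twist -0.003 yaw -96.7 [ 0.6316 -0.0246  0.2586] tz [-0.003  0.001 -1.   ] F [ 0.2 -0.6 -0.7] t 16.55 q6 1.52
27.748610273366275 0.0
[[201 205 252 ...  46 166 158]
 [202 207 252 ...  65 170 167]
 [167 206 250 ...  80 187 172]
 ...
 [152 148 118 ... 180 178 176]
 [155 152 113 ... 181 179 177]
 [155 157 114 ... 165 179 175]]
TCP (np.float64(288.87100391144855), np.float64(97.30418519937196)) ring top (np.float64(289.4654156871684), np.float64(112.59487949069958)) ringbottom (np.float64(289.11835886745183), np.float64(125.30346190845574))
```

Run:
```python
from h import *
np.set_printoptions(threshold=9999,linewidth=150)
d=grab('side');g=d['image'].mean(2).astype(int);print(g[92:138,282:298])
```

```text
[[239 253 251 251 252 255   0  17  15  21  19  21  17  27 118 152]
 [172 226 247 252 253 255   0  12  17  13  12  10   4  32 137 177]
 [139 150 192 237 254 255   0   3   0  14  64 108 115  96 186 200]
 [142 133 134 173 229 251 176 214 237 235 237 242 241 170 202 201]
 [143 137 136 134 155 191 222 253 254 253 252 253 248 193 201 202]
 [143 138 138 135 140 136 175 228 247 251 250 249 181 154 157 169]
 [142 139 135 140 142 138 138 153 195 238 253 250 229 218 206 211]
 [145 140 136 142 144 141 143 134 134 174 227 246 252 248 245 245]
 [147 140 140 143 144 140 144 137 135 139 153 194 238 253 252 251]
 [146 141 139 145 143 141 146 136 138 142 137 137 171 215 238 236]
 [145 141 138 145 143 140 144 137 137 144 140 140 135 135 174 176]
 [147 138 139 144 142 134 143 137 141 144 141 144 140 133 146 146]
 [145 142 141 144 144 142 144 135 142 145 141 144 135 137 148 148]
 [178 151 140 143 146 145 145 139 143 145 138 146 136 136 150 156]
 [163 174 165 142 147 145 145 137 143 146 140 146 137 139 152 161]
 [123 158 200 144 144 145 144 137 144 144 141 146 136 138 154 158]
 [ 96 119 213 142 145 145 14
[... 1282 characters left out ...]
  98  99 141 186 182 148  42]
 [196 252 250 193  76  94 100  97  95  99  97 138 182 180 179 103]
 [212 255 255 233  74  96 100  99  96  99 100 153 182 179 182 164]
 [177 255 255 213  71  97  99 100  97  98 101 161 179 180 178 181]
 [203 255 255 187  73  96  98  99  97  98  98 159 180 177 177 183]
 [186 255 255 188  71  97  99  98  98  97 100 161 180 176 178 180]
 [161 255 255 158  77  97 100  97 100  96  98 150 183 179 177 178]
 [144 225 218 117  79  98  97  97  97  93  98 123 167 181 180 177]
 [121 121 114 103  88 100 100  99  96 100 106 109 136 184 179 176]
 [114 122 121 103 102 108 112 110 110 109 112 110 123 167 181 178]
 [115 118 124 118 111 114 117 115 115 115 115 121 125 136 163 179]]
```

Call:
{"name": "drive_tool", "arguments": {"targets": [{"slide": [1.5,2,0],"twist": 0,"gripper": 0},{"slide": [1.5,2,5],"twist": 0,"gripper": 0},{"slide": [1.5,2,10],"twist": 0,"gripper": 0},{"slide": [1.5,2,15],"twist": 0,"gripper": 0},{"slide": [1.5,2,20],"twist": 0,"gripper": 0},{"slide": [1.5,2,24],"twist": 0,"gripper": 0},{"slide": [1.5,2,28],"twist": 0,"gripper": 0},{"slide": [1.5,2,30],"twist": 0,"gripper": 0},{"slide": [1.5,2,30],"twist": 0,"gripper": 0},{"slide": [1.5,2,30],"twist": 0,"gripper": 0}]}}

```text
time_s: 17.48
tool_pos: [0.6338, -0.0269, 0.2308]
tcp_rot: [0.998, -0.058, -0.0, -0.0]
force: [0.2, -0.7, 0.5]
finger_gap: 0.008
grasp_force: 0.0
```

Call:
{"name": "drive_tool", "arguments": {"targets": [{"slide": [0,0,1],"twist": 0,"gripper": 0},{"slide": [0,0,2],"twist": 0,"gripper": 0},{"slide": [0,0,3],"twist": 0,"gripper": 0},{"slide": [0,0,4],"twist": 0,"gripper": 0},{"slide": [0,0,5],"twist": 0,"gripper": 0},{"slide": [0,0,6],"twist": 0,"gripper": 0},{"slide": [0,0,6],"twist": 0,"gripper": 0},{"slide": [0,0,6],"twist": 0,"gripper": 0},{"slide": [0,0,6],"twist": 0,"gripper": 0},{"slide": [0,0,6],"twist": 0,"gripper": 0}]}}

```text
time_s: 18.32
tool_pos: [0.6339, -0.027, 0.2249]
tcp_rot: [0.998, -0.058, 0.0, 0.0]
force: [-0.1, -0.2, 0.1]
finger_gap: 0.003
grasp_force: 0.0
```

Call:
{"name": "drive_tool", "arguments": {"targets": [{"slide": [0,0,2],"twist": 0,"gripper": 0},{"slide": [0,0,4],"twist": 0,"gripper": 0},{"slide": [0,0,6],"twist": 0,"gripper": 0},{"slide": [0,0,8],"twist": 0,"gripper": 0},{"slide": [0,0,9],"twist": 0,"gripper": 0},{"slide": [0,0,10],"twist": 0,"gripper": 0},{"slide": [0,0,11],"twist": 0,"gripper": 0},{"slide": [0,0,12],"twist": 0,"gripper": 0},{"slide": [0,0,12],"twist": 0,"gripper": 0},{"slide": [0,0,12],"twist": 0,"gripper": 0}]}}

```text
time_s: 19.15
tool_pos: [0.6338, -0.027, 0.2128]
tcp_rot: [0.998, -0.058, -0.0, -0.0]
force: [0.7, -0.2, -0.3]
finger_gap: 0.002
grasp_force: 0.0
```

Call:
{"name": "drive_tool", "arguments": {"targets": [{"slide": [0,0,1],"twist": 0,"gripper": 0},{"slide": [0,0,2],"twist": 0,"gripper": 0},{"slide": [0,0,3],"twist": 0,"gripper": 0},{"slide": [0,0,4],"twist": 0,"gripper": 0},{"slide": [0,0,5],"twist": 0,"gripper": 0},{"slide": [0,0,6],"twist": 0,"gripper": 0},{"slide": [0,0,7],"twist": 0,"gripper": 0},{"slide": [0,0,8],"twist": 0,"gripper": 0},{"slide": [0,0,8],"twist": 0,"gripper": 0},{"slide": [0,0,8],"twist": 0,"gripper": 0}]}}

```text
time_s: 19.98
tool_pos: [0.6338, -0.0269, 0.2047]
tcp_rot: [0.998, -0.058, -0.0, -0.0]
force: [0.1, 0.3, 0.6]
finger_gap: 0.005
grasp_force: 0.0
```

Run:
```python
from h import *
np.set_printoptions(threshold=9999,linewidth=150)
s=sensors.sense();print(s['tool_pos'],s['force'])
d=grab('side');print(proj(d,s['tool_pos']));g=d['image'].mean(2).astype(int);print(g[100:128,280:300])
```

```text
[ 0.63375584 -0.02692269  0.20471891] [0.11212987 0.28538419 0.56657833]
(np.float64(289.4474394001113), np.float64(115.15098097351107))
[[177 147 148 143 142 101  13  18  13  17  22  21  16  19  22  98 250 247 245 243]
 [131 125 147 144 143 115  13  25  19  22  21  17  21  21  18  99 251 243 231 217]
 [103 106 149 142 142 114  11  18  21  17  20  22  19  14  20  83 186 180 162 151]
 [ 96 110 151 141 140 112  10  17  20  18  13  25  17  20  31 106 152 148 151 159]
 [110 121 146 144 144 112  10  21  16  13  24  21  22  13  32 114 154 149 149 158]
 [122 147 179 153 147 112  15  23  16  17  10  22  18  12  32 114 156 160 151 161]
 [128 141 164 178 168  93  18  17  23  20  14  18  19  21  33 116 160 161 155 158]
 [129 120 122 162 205  75  15  17  16  15  23  21  19   9  29 118 161 158 158 159]
 [128 116  98 121 219  73  17  22  21  23  20  16  21  18  29 118 160 160 160 158]
 [128 116  89 117 170  57  44  20  13  19  19  21  20  12  29 117 157 160 157 158]
 [126 114 113 131 105  34  51  18  18  13  14   9  11   7  33 137 157 160 159 159]
 [136 138 115 117  75  25  37  14  19  58  53  59 
[... 661 characters left out ...]
94  96 100 121 102 100  26  31  33]
 [131 133 117  80 102 148 161 160 159 162 147 111  97 115 121  95  88  33  31  34]
 [132 137 137  80  96 146 161 160 158 161 162 148 110 124 107  94  58  30  33  34]
 [132 136 139 101  96 130 159 161 160 161 150 139 122 115  94  88  35  28  32  37]
 [134 138 140 150 120 102 124 141 139 140 132 121 116  99  94  61  29  30  34  27]
 [142 142 141 168 168 119  93 103 106 108 103 104 102  93  82  32  31  32  33  29]
 [146 141 146 170 184 146  87  92  97  97  95  97  97 128 157  68  26  30  37  34]
 [143 136 143 172 180 154  80  96  98 100  96 100 102 145 188 154  65  23  28  31]
 [161 152 162 185 185 149  78  98  97  96  97  98  98 142 186 183 151  39  31  32]]
```

Call:
{"name": "drive_tool", "arguments": {"targets": [{"slide": [0,0,0.5],"twist": 0,"gripper": 0},{"slide": [0,0,1],"twist": 0,"gripper": 0},{"slide": [0,0,1.5],"twist": 0,"gripper": 0},{"slide": [0,0,2],"twist": 0,"gripper": 0},{"slide": [0,0,2.5],"twist": 0,"gripper": 0},{"slide": [0,0,3],"twist": 0,"gripper": 0},{"slide": [0,0,3.5],"twist": 0,"gripper": 0},{"slide": [0,0,4],"twist": 0,"gripper": 0},{"slide": [0,0,4],"twist": 0,"gripper": 0},{"slide": [0,0,4],"twist": 0,"gripper": 0}]}}

```text
time_s: 20.87
tool_pos: [0.6338, -0.027, 0.2008]
tcp_rot: [0.998, -0.058, -0.0, 0.0]
force: [-0.2, -0.4, -0.1]
finger_gap: 0.007
grasp_force: 0.0
```

Call:
{"name": "drive_tool", "arguments": {"targets": [{"slide": [0,0,0.5],"twist": 0,"gripper": 0},{"slide": [0,0,1],"twist": 0,"gripper": 0},{"slide": [0,0,1.5],"twist": 0,"gripper": 0},{"slide": [0,0,2],"twist": 0,"gripper": 0},{"slide": [0,0,2.5],"twist": 0,"gripper": 0},{"slide": [0,0,3],"twist": 0,"gripper": 0},{"slide": [0,0,3.5],"twist": 0,"gripper": 0},{"slide": [0,0,4],"twist": 0,"gripper": 0},{"slide": [0,0,4],"twist": 0,"gripper": 0},{"slide": [0,0,4],"twist": 0,"gripper": 0}]}}

```text
time_s: 21.7
tool_pos: [0.6338, -0.027, 0.1968]
tcp_rot: [0.998, -0.058, -0.0, 0.0]
force: [0.4, -0.6, 0.5]
finger_gap: 0.008
grasp_force: 0.0
```

Run:
```python
from h import *
np.set_printoptions(threshold=9999,linewidth=150)
s=sensors.sense();print(s['tool_pos'],s['force'],s['moment'])
d=grab('side');print(proj(d,s['tool_pos']));g=d['image'].mean(2).astype(int);print(g[106:126,280:300])
```

```text
[ 0.63380038 -0.02697217  0.19680932] [ 0.39819511 -0.61199312  0.5179889 ] [-0.0857128   0.16061675  0.00823283]
(np.float64(289.39989079782134), np.float64(117.68320059985805))
[[126 142 163 178 168  92  18  14  19  21  19  21  17  13  33 117 159 162 157 159]
 [127 121 122 163 208  77  18  18  18  15  21  25  17  14  32 117 160 160 158 160]
 [126 114 100 121 220  72  19  18  19  22  21  15  15  13  32 119 158 161 160 160]
 [126 114  88 116 172  54  22  14  18  20  21  18  17  17  32 121 161 160 157 158]
 [125 113 117 130 107  27  17  25  20  21  24  20  20  14  34 118 159 160 159 159]
 [138 137 117 118  77  19  22  20  22  24  17  22  14  15  41 138 158 158 161 160]
 [135 133 112 105  68  19  30  21  18  16  21  19  20  14  39 151 159 159 158 158]
 [133 122 116  99  69  49  79   8  10  13   7  17  33  41  64 152 161 158 160 159]
 [132 122 121 117  85  83  96  57  45  65  82  81  84  87  91 151 162 161 161 160]
 [133 133 136 119  92  96  98  88  85  93 102 101 103  94  94 129 166 163 163 162]
 [133 138 141  95  91  96  96 117 113  94  98  98  97  96 103 103 148 124 128 112]
 [132 139 131  86  93  99 131 152 146 101  95  98  96  99 112  92 102  57  62  38]
 [132 135 124  86  95 109 157 161 161 136  93  98  96  97 116  92  90  23  31  30]
 [133 137 113  85  98 136 162 161 161 161 112  95  96 103 124  98  97  27  33  34]
 [134 131 116  82  98 146 162 160 157 159 148 109  99 113 119  95  91  26  29  30]
 [129 134 134  80 102 148 160 160 159 161 164 149 113 124 105  95  58  33  34  31]
 [132 135 139  97  98 130 159 163 162 162 149 139 124 116  95  89  32  30  30  35]
 [136 141 141 148 122 103 121 139 140 139 132 121 114 102  96  59  28  32  31  35]
 [144 139 143 166 170 120  94 103 107 108 104 102 102  95  81  32  25  31  31  31]
 [144 139 146 170 183 147  88  94  96  98  95  95  97 129 158  69  27  29  30  29]]
```

Call:
{"name": "drive_tool", "arguments": {"targets": [{"slide": [0,0,1],"twist": 0,"gripper": 0},{"slide": [0,0,1.5],"twist": 0,"gripper": 0},{"slide": [0,0,2],"twist": 0,"gripper": 0},{"slide": [0,0,2.5],"twist": 0,"gripper": 0},{"slide": [0,0,3],"twist": 0,"gripper": 0},{"slide": [0,0,3.5],"twist": 0,"gripper": 0},{"slide": [0,0,4],"twist": 0,"gripper": 0},{"slide": [0,0,4.5],"twist": 0,"gripper": 0},{"slide": [0,0,5],"twist": 0,"gripper": 0},{"slide": [0,0,5],"twist": 0,"gripper": 0}]}}

```text
time_s: 22.58
tool_pos: [0.6354, -0.0273, 0.196]
tcp_rot: [0.998, -0.058, 0.003, 0.0]
force: [-3.9, 0.9, 14.7]
finger_gap: 0.001
grasp_force: 7.7
```

Call:
{"name": "drive_tool", "arguments": {"targets": [{"slide": [0,0,-5],"twist": 0,"gripper": 0},{"slide": [0,0,-15],"twist": 0,"gripper": 0},{"slide": [0,0,-30],"twist": 0,"gripper": 0},{"slide": [0,0,-45],"twist": 0,"gripper": 0},{"slide": [0,0,-60],"twist": 0,"gripper": 0},{"slide": [-20,-20,-65],"twist": 0,"gripper": 0},{"slide": [-50,-45,-65],"twist": 0,"gripper": 0},{"slide": [-80,-70,-65],"twist": 0,"gripper": 0},{"slide": [-110,-95,-65],"twist": 0,"gripper": 0},{"slide": [-130,-105,-65],"twist": 0,"gripper": 0}]}}

```text
time_s: 23.42
tool_pos: [0.5146, 0.0951, 0.2569]
tcp_rot: [0.998, -0.057, -0.001, -0.001]
force: [0.5, 0.8, 0.4]
finger_gap: 0.001
grasp_force: 0.0
```

```bash
python3 go.py .493 .1043 .25 -96.5
python3 - <<'E'
from h import *
d=grab('top');s=grab('side');b=cv2.imread('pics/side0.png');t=cv2.imread('pics/top0.png')
print('knob pred top',proj(d,[.5282,.1003,.155]),'side',proj(s,[.5282,.1003,.155]))
g=t.max(2);print(g[158:176,158:176]);print('side0');g=b.max(2);u,v=map(int,proj(s,[.5282,.1003,.155]));print(u-10,v-9);print(g[v-9:v+12,u-10:u+12])
E
```

```text
slide mm [-22.5  -6.7   6.9] twist -0.001 yaw -96.6 [0.5146 0.0951 0.2569] tz [-0.001  0.001 -1.   ] F [0.5 0.8 0.4] t 23.4167 q6 1.72
knob pred top (np.float64(163.8887650001497), np.float64(168.349003687787)) side (np.float64(239.33730255489388), np.float64(119.72926502554537))
[[181 182 189 120  45  73  88  91  87  87  85  85  84  83  84  55  54  65]
 [182 183 189 118  43  85  98  99  98  98  97  97  95  95  92  65  57  64]
 [181 185 164  94  52  97 107 107 104 105 104 102 103 103  86  62  57  63]
 [181 186 159  91  56  92 103 103 104 128 113 102 105 110  81  59  62  60]
 [184 187 163  95  56  85  94  94 132 148 136 109  99 104  75  58  61  47]
 [186 191 145  75  52  77  84 131 152 145 120  95  91  93  73  58  61  50]
 [186 191 127  49  33  36  52  88 134 133  90  75  80  81  72  63  64  50]
 [187 194 128  44  31  30  33  38  70  76  48  51  59  61  58  60  65  47]
 [189 135  59  29  30  35  32  28  32  29  26  50  60  59  60  61  65  44]
 [188 122  40  34  50  58  43  33  26  21  25  51  58  61  61  63  67  44]
 [191 115  25  31  48  62  46  34  32  25  25  32  55  62  61  63  66
[... 1799 characters left out ...]
0   7  20  56 109 187 188 187
  182 186 185 185]
 [188 191 186 186 187 189 190 192 175 159 118 122 121  99 121 164 174 187
  183 188 186 186]
 [190 188 185 187 188 186 186 185 188 192 174 179 177 108 116 146 166 188
  187 185 187 185]
 [190 188 187 187 186 188 187 188 188 188 187 194 188 122 112 125 152 178
  186 186 184 184]
 [186 187 188 190 188 191 188 187 190 184 187 188 187 169 130 113 136 159
  173 188 187 187]
 [179 189 190 188 189 190 188 186 188 183 183 186 185 187 173 106 119 143
  163 149 154 164]
 [172 187 190 188 189 188 189 189 189 187 185 186 187 190 190 129 112 130
  155 124 105 117]
 [148 178 191 189 188 187 189 192 189 190 190 191 191 166 147 131 101 119
  135 146  98  99]]
```

Call:
{"name": "drive_tool", "arguments": {"targets": [{"slide": [-15,-4,0],"twist": 0,"gripper": 0},{"slide": [-24,-5,0],"twist": 0,"gripper": 0},{"slide": [-24,-5,0],"twist": 0,"gripper": 0},{"slide": [-24,-5,20],"twist": 0,"gripper": 0},{"slide": [-24,-5,45],"twist": 0,"gripper": 0},{"slide": [-24,-5,70],"twist": 0,"gripper": 0},{"slide": [-24,-5,90],"twist": 0,"gripper": 0},{"slide": [-24,-5,100],"twist": 0,"gripper": 0},{"slide": [-24,-5,100],"twist": 0,"gripper": 0},{"slide": [-24,-5,100],"twist": 0,"gripper": 0}]}}

```text
time_s: 24.35
tool_pos: [0.494, 0.0997, 0.157]
tcp_rot: [0.998, -0.058, -0.0, 0.0]
force: [0.6, -0.6, 1.8]
finger_gap: 0.005
grasp_force: 0.0
```

```bash
python3 go.py .493 .1043 .128 -96.5
python3 - <<'E'
from h import *
np.set_printoptions(threshold=9999,linewidth=170)
d=grab('side');s=sensors.sense();b=cv2.imread('pics/side0.png').max(2).astype(int)
print('tip pred',proj(d,s['tool_pos']+[0,0,.017]))
g=d['image'].max(2).astype(int);print(g[104:136,222:254])
E
```

```text
slide mm [-1.5 -4.4 29. ] twist -0.003 yaw -96.7 [0.494  0.0997 0.157 ] tz [-0.001 -0.    -1.   ] F [ 0.6 -0.6  1.8] t 24.35 q6 1.73
tip pred (np.float64(228.72031182992447), np.float64(115.76310528332746))
[[ 17  36  65  53  25  18  24  24  26  23  22  24  22  22  19  24  21  22  21  16  15  20  16  20  20  22  34  31  30  35  64  91]
 [ 12  22  47  31  18  18  20  24  17  15  24  18  15  22  18  22  21  19  20  24  22  31  22  27  30  32  31  33  35  35  61  91]
 [ 12  13  25  19  23  28  20  21  23  19  23  25  21  28  26  24  29  27  28  33  31  33  33  32  32  31  32  33  31  35  63  91]
 [ 11  13  13  19  21  21  23  24  20  22  26  25  35  28  34  30  34  31  34  33  36  33  31  32  33  31  35  36  30  32  55  90]
 [111 105  75  19  23  22  19  19  21  25  25  30  34  33  34  35  30  35  33  33  34  34  33  31  33  33  33  33  33  32  53  90]
 [157 155  87  15  24  18  28  18  16  21  18  32  34  35  34  30  31  33  33  28  28  38  32  37  30  34  30  31  34  33  53  90]
 [166 166 102  11  19  21  20  21  15  18  23  31  33  35  37  35  33  29  30  33  35  35  33  35  35  37  
[... 2599 characters left out ...]
146 128 103 116 137 144  94  99  94  57  47]
 [ 31  31  28  39  96  93  94  94  98 100  91 101 189 185 185 140 129 133 123 124  95  72  82  85 115 123 135 101 106 100  77  30]
 [ 34  33  32  36  93  93  92  95  95  95 100 168 186 187 185  53  42  43  18  20  29  34  47  67  86 100 108 106  92  93  94  52]
 [ 35  36  28  40  96  94  95  92  91  94  95 146 190 188 190   3  18  16  25  23  24  27  28  46  71  87  85  79  67  67  72  61]
 [ 36  34  28  41  96  93  94  92  91  93  95  97 145 194 190   4  22  21  26  17  20  23  31  40  65  79  64  56  59  59  62  59]
 [ 30  35  35  35  87  92  94  95  93  95  95  94  94 144 191  42  16  15  20  22  33  34  32  36  52  61  50  47  53  51  47  47]]
```

Call:
{"name": "drive_tool", "arguments": {"targets": [{"slide": [-2,-4,10],"twist": 0,"gripper": 0},{"slide": [-2,-4,20],"twist": 0,"gripper": 0},{"slide": [-2,-4,27],"twist": 0,"gripper": 0},{"slide": [-2,-4,27],"twist": 0,"gripper": 0},{"slide": [4,-4,27],"twist": 0,"gripper": 0},{"slide": [10,-4,27],"twist": 0,"gripper": 0},{"slide": [16,-4,27],"twist": 0,"gripper": 0},{"slide": [22,-4,27],"twist": 0,"gripper": 0},{"slide": [28,-4,27],"twist": 0,"gripper": 0},{"slide": [34,-4,27],"twist": 0,"gripper": 0}]}}

```text
time_s: 25.23
tool_pos: [0.5288, 0.1001, 0.1301]
tcp_rot: [0.998, -0.058, 0.0, -0.0]
force: [-2.0, 0.5, 1.4]
finger_gap: 0.005
grasp_force: 0.9
```

```bash
python3 go.py .5635 .0963 .130 -96.5
```

```text
slide mm [34.9 -0.2  0.1] twist -0.003 yaw -96.7 [0.5288 0.1001 0.1301] tz [ 0.001  0.    -1.   ] F [-2.   0.5  1.4] t 25.2333 q6 1.73
```

Call:
{"name": "drive_tool", "arguments": {"targets": [{"slide": [5,0,0],"twist": 0,"gripper": 0},{"slide": [10,0,0],"twist": 0,"gripper": 0},{"slide": [15,0,0],"twist": 0,"gripper": 0},{"slide": [20,0,0],"twist": 0,"gripper": 0},{"slide": [24,0,0],"twist": 0,"gripper": 0},{"slide": [28,0,0],"twist": 0,"gripper": 0},{"slide": [31,0,0],"twist": 0,"gripper": 0},{"slide": [33,0,0],"twist": 0,"gripper": 0},{"slide": [33,0,0],"twist": 0,"gripper": 0},{"slide": [33,0,0],"twist": 0,"gripper": 0}]}}

```text
time_s: 26.07
tool_pos: [0.5608, 0.0963, 0.1298]
tcp_rot: [0.998, -0.058, 0.0, 0.0]
force: [-0.4, 0.4, 1.1]
finger_gap: 0.006
grasp_force: 0.2
```

Call:
{"name": "drive_tool", "arguments": {"targets": [{"slide": [1,0,0],"twist": 0,"gripper": 0},{"slide": [2,0,0],"twist": 0,"gripper": 0},{"slide": [3,0,0],"twist": 0,"gripper": 0},{"slide": [4,0,0],"twist": 0,"gripper": 0},{"slide": [5,0,0],"twist": 0,"gripper": 0},{"slide": [5,0,0],"twist": 0,"gripper": 0},{"slide": [5,0,0],"twist": 0,"gripper": 0},{"slide": [5,0,0],"twist": 0,"gripper": 0},{"slide": [5,0,0],"twist": 0,"gripper": 0},{"slide": [5,0,0],"twist": 0,"gripper": 0}]}}

```text
time_s: 26.9
tool_pos: [0.5635, 0.096, 0.1294]
tcp_rot: [0.998, -0.058, -0.002, 0.0]
force: [-9.4, -0.1, 2.1]
finger_gap: -0.0
grasp_force: 4.1
```

Call:
{"name": "drive_tool", "arguments": {"targets": [{"slide": [-10,0,0],"twist": 0,"gripper": 0},{"slide": [-30,0,0],"twist": 0,"gripper": 0},{"slide": [-60,0,0],"twist": 0,"gripper": 0},{"slide": [-80,0,-20],"twist": 0,"gripper": 0},{"slide": [-90,0,-55],"twist": 0,"gripper": 0},{"slide": [-110,-20,-90],"twist": 0,"gripper": 0},{"slide": [-140,-55,-110],"twist": 0,"gripper": 0},{"slide": [-150,-95,-120],"twist": 0,"gripper": 0},{"slide": [-150,-135,-120],"twist": 0,"gripper": 0},{"slide": [-150,-170,-120],"twist": 0,"gripper": 0}]}}

```text
time_s: 27.73
tool_pos: [0.4369, 0.2822, 0.2531]
tcp_rot: [0.998, -0.058, 0.003, -0.001]
force: [2.2, 0.0, 0.3]
finger_gap: 0.004
grasp_force: 0.0
```

Call:
{"name": "drive_tool", "arguments": {"targets": [{"slide": [-10,-35,0],"twist": 0,"gripper": 0},{"slide": [-20,-70,0],"twist": 0,"gripper": 0},{"slide": [-30,-105,0],"twist": 0,"gripper": 0},{"slide": [-30,-140,0],"twist": 0,"gripper": 0},{"slide": [-30,-170,0],"twist": 0,"gripper": 0},{"slide": [-30,-190,0],"twist": 0,"gripper": 0},{"slide": [-30,-200,0],"twist": 0,"gripper": 0},{"slide": [-30,-200,0],"twist": 0,"gripper": 0},{"slide": [-30,-200,0],"twist": 0,"gripper": 0},{"slide": [-30,-200,0],"twist": 0,"gripper": 0}]}}

```text
time_s: 28.57
tool_pos: [0.4298, 0.481, 0.2499]
tcp_rot: [0.998, -0.058, 0.0, 0.0]
force: [-0.1, -0.5, 0.3]
finger_gap: 0.004
grasp_force: 0.0
```

Run:
```python
from h import *
np.set_printoptions(threshold=9999,linewidth=170)
d=grab('side','fs.png');t=grab('top','ft.png');s=sensors.sense();print(s['time_s'],s['tool_pos'],s['force'])
a=np.abs(d['image'][:,:,::-1].astype(int)-cv2.imread('pics/side0.png')).max(2);b=np.abs(t['image'][:,:,::-1].astype(int)-cv2.imread('pics/top0.png')).max(2)
for n,m in(('side',a),('top',b)):
    _,_,st,c=cv2.connectedComponentsWithStats((m>40).astype(np.uint8));print(n,[(x[:5].tolist()) for x in st[1:] if x[4]>6])
print('knob on: top',proj(t,[.5858,.0937,.155]),'off',proj(t,[.5282,.1003,.155]),'side on',proj(d,[.5858,.0937,.155]))
print(t['image'].max(2)[146:174,158:176])
g=d['image'].mean(2).astype(int);print(g[108:142,280:299])
print('ring in top pred',proj(t,[.6333,-.0275,.205]));print(t['image'].mean(2).astype(int)[124:146,194:222])
```

```text
28.6667 [0.42988231 0.48090406 0.25019835] [-0.08230116 -0.77435473  0.49654302]
side [[0, 0, 17, 93, 1113], [60, 0, 27, 10, 195], [154, 0, 32, 53, 983], [62, 10, 35, 49, 1117], [64, 91, 16, 9, 76], [39, 98, 23, 19, 112], [75, 99, 8, 7, 17], [54, 100, 25, 46, 526], [9, 111, 5, 8, 12], [283, 112, 14, 26, 196], [254, 114, 9, 8, 52], [236, 120, 10, 10, 46], [0, 135, 18, 6, 41], [236, 140, 3, 3, 8], [74, 143, 6, 5, 14], [67, 144, 4, 3, 8], [22, 152, 6, 5, 11], [43, 156, 11, 3, 18], [95, 203, 11, 8, 61], [293, 209, 11, 32, 251], [91, 212, 16, 17, 46], [27, 222, 20, 13, 104], [69, 229, 19, 8, 61]]
top [[200, 124, 10, 16, 86], [161, 145, 10, 7, 48], [165, 154, 4, 6, 17], [165, 162, 4, 3, 8], [164, 173, 7, 3, 15], [307, 173, 15, 10, 99], [9, 188, 9, 5, 25], [25, 191, 3, 7, 11], [23, 207, 3, 5, 8], [6, 213, 8, 4, 22], [0, 275, 57, 109, 3448], [33, 303, 3, 4, 8], [189, 304, 15, 15, 101], [206, 305, 26, 32, 119], [172, 319, 8, 13, 63], [181, 323, 7, 6, 21], [173, 327, 33, 22, 217], [184, 334, 9, 8, 19], [204, 341, 26, 36, 331], [211, 353, 6, 6, 8], [136, 361, 25, 23, 236]]
knob on: top (np.floa
[... 6893 characters left out ...]
  95  98]
 [179 181 182 181 182 184 139 104 103 106 105 103 124 132 127 139 137 115 109  84  55  50  69  86 159 183 128  86]
 [180 180 183 184 183 186 141 103 104 106 105 105 102 102 100 101 100 105 109 104 102 105  85  79 163 190 128  84]
 [180 182 182 182 183 164 120 101  81  79  93  96  96 103 105 105 105 106 108 108 104 113 161 176 182 184 178 176]
 [182 182 182 183 185 162 119 102 103  73  59  60  57  57  94 105  83  68  96 107 104 103 164 185 183 182 183 184]
 [184 184 183 182 185 147 113 110 113  74  50  51  49  88 106 106 102 100 105 106 105  97 161 183 183 182 181 181]
 [186 185 182 182 183 181 155 101  78  68  62  67  77  89  90 106 118 115 115 113 108 110 166 184 183 183 183 183]]
```

Run:
```python
from h import *
np.set_printoptions(threshold=9999,linewidth=170)
t0=cv2.imread('pics/top0.png').mean(2).astype(int);t1=cv2.imread('pics/ft.png').mean(2).astype(int)
for r in range(130,144):print(r,t0[r,211:227],t1[r,211:227])
s0=cv2.imread('pics/side0.png').mean(2).astype(int);s1=cv2.imread('pics/fs.png').mean(2).astype(int)
for r in range(142,154):print(r,s0[r,286:300],s1[r,286:300])
```

```text
130 [242 191 131 127 136 144 172 183 182 181 182 181 180 181 180 181] [241 190 129 125 136 143 172 183 180 179 181 180 178 179 180 180]
131 [242 168 103 103 105 108 138 173 182 181 182 182 181 183 181 181] [242 164 104 102 104 107 136 172 181 178 179 179 179 179 181 181]
132 [228 144 105 104 102 114 166 183 182 183 182 183 182 181 182 183] [228 143 106 103 102 113 165 183 181 181 181 182 181 181 181 183]
133 [229 133  81  82  83  84 100 165 186 183 184 185 184 183 181 183] [229 132  80  84  82  83  98 163 184 183 182 184 185 181 180 183]
134 [207 105  88  90  90  88  77 131 170 203 188 165 178 184 184 185] [205 106  86  88  90  88  76 131 169 203 184 155 173 184 182 183]
135 [199 108 102 104 104 103  93 164 186 201 183 162 176 186 184 183] [199 108 100 103 104 100  95 166 180 199 203 154 167 185 184 183]
136 [203 108  92  97  97  99  90 163 232 230 184 160 178 186 186 184] [202 108  91  96  97  99  88 165 161 201 222 165 169 185 184 183]
137 [183  83  82  87  88  90  75 105 178 196 166 115 164 188 186 185] [182  81  81  86  86  88  75 106 144 179 197 134 160 186 185 183]
138 [185  70
[... 1543 characters left out ...]
6  76  83 163 138 107 113 125 174 179 178] [140 140 131 114  78  74 164 151 138 129 129 164 184 180]
149 [140 137 132 132 122  90 136 118 111 116 115 166 180 178] [139 137 129 133 118  79 140 117 117 113 112 159 182 180]
150 [139 139 129 131 135 124 125 113 114 113 132 174 178 179] [138 138 131 133 133 120 123 117 117 116 128 177 179 179]
151 [140 139 129 130 131 137 130 123 122 119 128 161 181 177] [141 139 130 132 135 137 132 122 119 122 127 160 181 179]
152 [142 137 129 133 134 136 132 137 137 134 109 117 162 181] [141 136 130 129 134 137 135 135 136 136 112 119 163 181]
153 [142 136 132 133 135 137 134 140 143 143 106  97 138 181] [142 139 128 132 137 139 135 141 143 142 108  97 139 182]
```

```bash
python3 -c "
from workcell import ctrl;print(ctrl.job_done())"
```

```text
the job is handed in; nothing more can be done
None
```

The job is handed in: the magnifier is in the holder with its lens facing the beaker, and the lamp switch is hard over at on. The camera shows the plunger pin out about 1.3 mm, which fits a rod snapped into its groove; one flange-height reading was less clear. The arm is clear, and the images show no change to the beaker or the other two accessories.

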